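Sort the cross tiles into the turning-lid caddy

ROBOT

A 7-joint arm with a two-finger parallel gripper is mounted at the origin on the work surface. World frame = base frame: x ahead of the robot, y to its left, z up, the work surface at z = 0. Lengths are in mm, angles in rad, forces in N, time in s.
With the tool pointing down it reaches from about 400 to 875 mm from the base axis. Payload 4.4 kg.
Tool frame: the origin (TCP) lies at the very end of the fingers, on their centre line; the grasp point (between the pads) lies 19 mm behind it (ctrl.grip_depth is the distance from the TCP to the grasp point, in mm); z points along the fingers, x is the direction in which the jaws open and shut, and the axes are right-handed (so a half turn about z gives the same grasp; the last joint's range is limited). The gripper opens to 85 mm and grips with 20 to 120 N. Pads are 22 mm wide; open, the fingers measure 114 mm over their backs; the gripper's body (76 mm by 85 mm) begins 54 mm behind the grasp point. The pads swing forward as they close: fully open they stand 13 mm farther back than shut.
Start: joints at [1.259, 0.628, 0.038, 1.517, -0.027, 0.996, -0.02], TCP at [158.195, -630.47, 194.213] pointing down, gripper open.
Joint ranges: [-3.06, 3.06], [-0.37, 2.12], [-1.25, 1.32], [0.18, 2.47], [-1.1, 4.24], [0.23, 1.98], [-2.94, 2.94]. Speed limits (rad/s): [2.57, 2.57, 3.14, 3.14, 3.14, 3.14, 3.14].

INTERFACE

Orientations are given as [roll, pitch, yaw] about the fixed x, y, z axes, in that order (R = Rz(yaw) Ry(pitch) Rx(roll)).
In Python, from cell import ctrl gives the robot as it stands.
- The arm moves only by the shell command python3 -m creep 'ROWS'. ROWS is JSON, a list of rows, each an object with "hand": the opening, from 0 (shut) to 1 (fully open); "travel": the shift along the tool's x, y, z in cm, a list of three; "angular": the turn, a rotation vector about the tool's x, y, z in degrees, a list of three. In form: [{"hand": hand, "travel": [tx, ty, tz], "angular": [rx, ry, rz]}, ...]. A call has 1 to 20 rows; each row is the pose to reach, as a shift and turn from the pose measured when the call began, along the tool's axes at that moment; what a row does not reach only later rows make up. A row lasts 1/10 s, in which the tool goes at most 50 mm and 8.59 degrees, less where a joint would pass 70% of its speed; a pose out of reach is approached as far as the arm can. A call with a gripper value outside its range is refused whole. The fingers move at their own pace and stop on an object; the grip force is fixed at half the most. Time passes only in rows, so rows that repeat a pose let the fingers close. It gives the time, the measured TCP pose, the force and the opening at its end, in the units of the state.
- ctrl.read_state(): the state, without advancing time (a new reading comes with each control period).
- ctrl.get_image(name): name is "scene" or "top" or "wrist"; returns a dict with "frame" (420x560x3 uint8, red, green, blue), "fx", "fy", "cx", "cy" (pixels), "origin" and "orientation" of the camera in the world. Camera axes: x right, y down, z forward; pixel columns grow to the right and rows downward; lengths in mm; the calibration is good to about 2 mm. A picture is of the moment at which its call begins. There is no depth.
- ctrl.finish_job(): hands the job in, once; it reports no verdict.
Trained networks look in the newest picture that a camera, given by its name, has taken for a name from the list of things; names that differ only in an ending like _2 or _b are one class to them, and where a whole thing is asked for, a point or a joint stands for the part that bears it (a point fixed in the world has none). Each returns a list of dicts, best first, with "confidence" (0 to 1); they miss things now and then, are a little off and sometimes report something else, mostly with a low value. They report only what shows in the picture. A call takes as long as a camera call. They do not tell look-alikes from the thing itself.
- ctrl.regions_of(camera, thing): "region" (420x560 bool, what is visible of it).
- ctrl.spot_point(camera, thing): "at" ([x, y, z] in mm, in world coordinates, good to about 4 mm: a listed point, or the origin of a listed thing).
The state is a dict: "clock": time; "qpos": joint angles; "qd": joint speeds; "tau": joint torques, N m; "eef_pos": TCP position; "tool_rot": TCP orientation; "force": force on the tool from outside, world axes, zero at the start; "torque": the same for the moment, N m; "width": finger opening in mm.
Only numpy, scipy, OpenCV 4.12 (cv2) and the standard library are available. Lean on these libraries where they do the work, as an engineer would, in place of code of your own. Each camera call takes 0.05 s, during which the arm holds its last target. There are 200 camera calls.

TASK

Turn the lid of the round caddy so that its window is centred over the bin with the mustard chip and put every mustard yellow cross tile into that bin; then turn the window to the bin with the blue chip and put every blue cross tile in there; at last turn the window back over the slate blank so that all bins are shut. The lid turns endlessly: for each of the three moves turn it whichever way is shorter. Leave the other tiles and tools where they are.

Things in the scene. Friction and masses are not known exactly. Their poses are not given: they have to be found in the camera images.
- caddy: round grey caddy fixed on the table, place and yaw vary; origin on its axis at table level. Wall radius 150 (inner 144) mm, 60 high; floor 6 thick; hub radius 30. 5 mm dividers make five 72-degree sectors: the one centred on its own +x is filled with dark slate to 57 mm (the blank); open bins are centred at +72, +144, -144, -72 degrees (counter-clockwise from above), each with a colour chip
- lid (a joint): angle of the white lid about the caddy's axis, rad, counter-clockwise from above; no end stops, counted on through full turns (6.28 is the same place as 0). 0 = window over the blank; at a bin's bearing from the caddy's +x the window is centred over that bin. Starts within 0.35 of 0; stays where left (friction 0.08 N m)
- lid_grip (a point): on the lid's axis at 90 mm height, in the middle of the lid's black bar handle: 74 mm long, 20 mm thick, from 68 to 110 mm height, to be pinched across its thickness from above. x points along the bar towards the window; a red stripe on the bar's top marks that end
- window (a point): middle of the window's outer edge, on the lid's rim 148 mm from the axis, at 65 mm height. The lid is a disc of 148 mm radius lying at 62 to 68 mm height; the window is a 68-degree sector cut out of it from 42 mm radius to the rim, about 130 mm wide at 98 mm radius. Over a bin it stands 21 mm from the chip's centre
- chip_mustard: mustard yellow round chip, 36 mm across and 8 mm thick, fixed outside the caddy's wall 169 mm from its axis in line with the middle of the bin for mustard yellow tiles; origin at the centre of its underside, 52 mm above the table. Which bin has which chip varies
- chip_blue: cobalt blue round chip, 36 mm across and 8 mm thick, fixed outside the caddy's wall 169 mm from its axis in line with the middle of the bin for cobalt blue tiles; origin at the centre of its underside, 52 mm above the table. Which bin has which chip varies
- chip_green: green round chip, 36 mm across and 8 mm thick, fixed outside the caddy's wall 169 mm from its axis in line with the middle of the bin for green tiles; origin at the centre of its underside, 52 mm above the table. Which bin has which chip varies
- chip_white: off-white round chip, 36 mm across and 8 mm thick, fixed outside the caddy's wall 169 mm from its axis in line with the middle of the bin for off-white tiles; origin at the centre of its underside, 52 mm above the table. Which bin has which chip varies
- mustard1: mustard yellow cross tile: two crossing bars 60 x 26 mm, 14 mm thick, so 60 mm from arm end to opposite arm end, about 80 g, glazed alike all over; origin at the centre of its underside, x and y along its arms. Two or three mustard tiles are present
- mustard2: mustard yellow cross tile: two crossing bars 60 x 26 mm, 14 mm thick, so 60 mm from arm end to opposite arm end, about 80 g, glazed alike all over; origin at the centre of its underside, x and y along its arms. Two or three mustard tiles are present
- mustard3: mustard yellow cross tile: two crossing bars 60 x 26 mm, 14 mm thick, so 60 mm from arm end to opposite arm end, about 80 g, glazed alike all over; origin at the centre of its underside, x and y along its arms. Two or three mustard tiles are present
- blue1: cobalt blue cross tile: two crossing bars 60 x 26 mm, 14 mm thick, so 60 mm from arm end to opposite arm end, about 80 g, glazed alike all over; origin at the centre of its underside, x and y along its arms. Two or three blue tiles are present
- blue2: cobalt blue cross tile: two crossing bars 60 x 26 mm, 14 mm thick, so 60 mm from arm end to opposite arm end, about 80 g, glazed alike all over; origin at the centre of its underside, x and y along its arms. Two or three blue tiles are present
- blue3: cobalt blue cross tile: two crossing bars 60 x 26 mm, 14 mm thick, so 60 mm from arm end to opposite arm end, about 80 g, glazed alike all over; origin at the centre of its underside, x and y along its arms. Two or three blue tiles are present
- green_tile: green cross tile: two crossing bars 60 x 26 mm, 14 mm thick, so 60 mm from arm end to opposite arm end, about 80 g, glazed alike all over; origin at the centre of its underside, x and y along its arms. Not part of the job
- white_tile: off-white cross tile: two crossing bars 60 x 26 mm, 14 mm thick, so 60 mm from arm end to opposite arm end, about 80 g, glazed alike all over; origin at the centre of its underside, x and y along its arms. Not part of the job
- slate: dark grey slate chip 75 x 50 x 10 mm lying between the robot and the tiles; origin at the centre of its underside. Not part of the job
- canister: dented brass screw-top canister standing at the far side, 82 mm across, 122 mm high; origin at the centre of its underside. Not part of the job
- lifter: bent iron tile lifter with a dark wooden handle, about 225 mm long along its x, 45 mm wide, 23 mm high; origin under the middle. Not part of the job
- weight: round worn stone weight at the far right, 88 mm across, 52 mm high; origin at the centre of its underside. Not part of the job
There are look-alikes about, which are no part of the job. Leave any pink or red look-alike of the blue1 alone.

How it is judged (in metres and radians):
On the way, in this order (a step that is already met when the one before it is completed fails the run):
1. the lid, turned the shorter way from its start, stands with its window over the mustard bin (within 0.15 rad) (horizontal distance between window and chip_mustard below 0.0325 m and value of joint lid between -3 and 3 rad), for 0.3 s.
2. every mustard tile lies in the mustard bin, below the lid (horizontal distance between each of mustard1, mustard2, mustard3 and chip_mustard below 0.118 m and horizontal distance between each of mustard1, mustard2, mustard3 and caddy below 0.135 m and z of each of mustard1, mustard2, mustard3 in the frame of caddy below 0.052 m and linear speed of each of mustard1, mustard2, mustard3 below 0.05 m/s), for 0.2 s.
3. the lid, turned the shorter way from the mustard bin, stands with its window over the blue bin (within 0.15 rad) (horizontal distance between window and chip_blue below 0.0325 m and ((y of chip_mustard in the frame of caddy above 0 m and y of chip_blue in the frame of caddy below 0 m and not (x of each of chip_mustard, chip_blue in the frame of caddy above 0 m) and value of joint lid between 3.14 and 6 rad) or (y of chip_mustard in the frame of caddy below 0 m and y of chip_blue in the frame of caddy above 0 m and not (x of each of chip_mustard, chip_blue in the frame of caddy above 0 m) and value of joint lid between -6 and -3.14 rad) or ((y of each of chip_mustard, chip_blue in the frame of caddy above 0 m or y of each of chip_mustard, chip_blue in the frame of caddy below 0 m or x of each of chip_mustard, chip_blue in the frame of caddy above 0 m) and value of joint lid between -3.14 and 3.14 rad))), for 0.3 s.
4. every blue tile lies in the blue bin, below the lid (horizontal distance between each of blue1, blue2, blue3 and chip_blue below 0.118 m and horizontal distance between each of blue1, blue2, blue3 and caddy below 0.135 m and z of each of blue1, blue2, blue3 in the frame of caddy below 0.052 m and linear speed of each of blue1, blue2, blue3 below 0.05 m/s), for 0.2 s.
5. the lid, turned the shorter way from the blue bin, stands with its window over the slate blank (within 0.15 rad) (((y of chip_mustard in the frame of caddy above 0 m and y of chip_blue in the frame of caddy below 0 m and not (x of each of chip_mustard, chip_blue in the frame of caddy above 0 m) and value of joint lid between 6.13 and 6.44 rad) or (y of chip_mustard in the frame of caddy below 0 m and y of chip_blue in the frame of caddy above 0 m and not (x of each of chip_mustard, chip_blue in the frame of caddy above 0 m) and value of joint lid between -6.44 and -6.13 rad) or ((y of each of chip_mustard, chip_blue in the frame of caddy above 0 m or y of each of chip_mustard, chip_blue in the frame of caddy below 0 m or x of each of chip_mustard, chip_blue in the frame of caddy above 0 m) and value of joint lid between -0.155 and 0.155 rad))), for 0.3 s.
At the end, for the whole second after the job is handed in: All mustard tiles rest in the mustard bin and all blue tiles in the blue bin, below the lid; the lid stands still, window over the slate blank within 0.15 rad, its counted angle being what the three shorter turns add up to (0 or a full turn either way) (all of step 2 and all of step 4 and ((y of chip_mustard in the frame of caddy above 0 m and y of chip_blue in the frame of caddy below 0 m and not (x of each of chip_mustard, chip_blue in the frame of caddy above 0 m) and value of joint lid between 6.13 and 6.44 rad) or (y of chip_mustard in the frame of caddy below 0 m and y of chip_blue in the frame of caddy above 0 m and not (x of each of chip_mustard, chip_blue in the frame of caddy above 0 m) and value of joint lid between -6.44 and -6.13 rad) or ((y of each of chip_mustard, chip_blue in the frame of caddy above 0 m or y of each of chip_mustard, chip_blue in the frame of caddy below 0 m or x of each of chip_mustard, chip_blue in the frame of caddy above 0 m) and value of joint lid between -0.155 and 0.155 rad)) and velocity of joint lid between -0.05 and 0.05 rad/s); the robot touches nothing.
It fails at once if a thing that is not part of the job (green tile, white tile, slate, canister, lifter, weight) is moved more than 40 mm (distance of any of green_tile, white_tile, slate, canister, lifter, weight from where it was at the start of the episode above 0.04 m).
Of mustard1, mustard2, mustard3 only 2 to 3 are there at a start; the rules pass over those that are not, and their reading is None.
Of blue1, blue2, blue3 only 2 to 3 are there at a start; the rules pass over those that are not, and their reading is None.
At some moment in a run one of mustard1, mustard2, mustard3, blue1, blue2, blue3 may be knocked a few centimetres aside while the robot is not near it.
Once in a run the grip may slacken for a moment while it holds something.
It also fails if it takes over 210 s, if anything falls off the work surface, if the arm or the gripper's body presses on something with over 40 N, if the wrist force passes 120 N, or if a joint passes its speed limit or range.

## Working session

There is one attempt and no reset: what is moved stays moved. The work goes in short steps, Python scripts to look and compute and a shell command to move; the robot and the scene stay as the last step left them, time stands still between calls to the robot, and variables do not carry over. Pictures are saved under pics/ and viewed, about 12 in all and at most 16, crops included, and the job is handed in when it is done.

```bash
mkdir -p pics; ls; cat > h.py <<'E'
from cell import ctrl
import numpy as np, cv2
from scipy.spatial.transform import Rotation as R
def save(cam,fn):
    im=ctrl.get_image(cam); cv2.imwrite('pics/'+fn,im['frame'][:,:,::-1]); return im
def camR(im):
    o=np.array(im['orientation'],float)
    return o if o.shape==(3,3) else R.from_euler('xyz',o).as_matrix()
def ray(im,u,v,z):
    d=camR(im)@np.array([(u-im['cx'])/im['fx'],(v-im['cy'])/im['fy'],1]); o=np.array(im['origin'],float)
    return (o+d*(z-o[2])/d[2])
E
python3 - <<'E'
from h import *
s=ctrl.read_state(); print(s)
im=save('top','top1.png'); print({k:im[k] for k in im if k!='frame'})
for n in ['caddy','lid_grip','window','chip_mustard','chip_blue','chip_green','chip_white','mustard1','blue1','green_tile','white_tile','slate','lifter','canister','weight']:
    print(n,[(np.round(d['at'],0).tolist(),round(d['confidence'],2)) for d in ctrl.spot_point('top',n)])
save('scene','scene1.png')
E
```

```text
pics
{'clock': 0.0, 'qpos': array([ 1.25918466,  0.62937945,  0.03844257,  1.51841281, -0.02700833,
        0.99629723, -0.01998593]), 'qd': array([ 0.0004084 ,  0.00078539,  0.00027556, -0.00046133, -0.00014862,
        0.00090353, -0.00012015]), 'tau': array([-2.08286849e-06, -5.63407159e+01,  1.22652333e+00, -1.93449032e+01,
        1.11151597e-02,  1.05206994e-02,  1.52345046e-05]), 'eef_pos': array([ 158.02438541, -629.7489931 ,  193.25326049]), 'tool_rot': array([ 3.14157043e+00,  1.97866932e-03, -1.32497667e+00]), 'force': array([-0.42399504, -0.61284899,  0.41721357]), 'torque': array([ 0.01900291,  0.01779905, -0.02963785]), 'width': 85.15849316391999}
{'fx': 423.0663639067254, 'fy': 423.0663639067254, 'cx': 279.19135525705275, 'cy': 211.1693035227263, 'origin': array([ 276.73048955,  -53.40405617, 1111.53866401]), 'orientation': array([-2.94408503,  0.00321829, -1.57931228])}
caddy [([554.0, 216.0, 0.0], 0.62)]
lid_grip [([552.0, 214.0, 87.0], 0.78)]
window [([538.0, -384.0, -1.0], 0.37)]
chip_mustard [([407.0, 131.0, 51.0], 0.75)]
chip_blue [([654.0, -241.0, -2.0], 0.7), ([594.0, 44.0, 52.0], 0.49)]
chip_green [([423.0, 324.0, 50.0], 0.46)]
chip_white [([435.0, -130.0, -2.0], 0.66), ([616.0, 368.0, 51.0], 0.57)]
mustard1 [([429.0, -379.0, 2.0], 0.96), ([675.0, -133.0, -1.0], 0.9), ([561.0, -135.0, -1.0], 0.76)]
blue1 [([333.0, -187.0, -2.0], 0.91), ([326.0, -427.0, -2.0], 0.77), ([533.0, -245.0, -2.0], 0.71), ([434.0, -128.0, -5.0], 0.61), ([190.0, -332.0, -0.0], 0.61), ([421.0, -261.0, 2.0], 0.56)]
green_tile [([653.0, -237.0, -0.0], 0.58)]
white_tile [([533.0, -385.0, 1.0], 0.92), ([698.0, -395.0, -1.0], 0.3)]
slate [([302.0, -295.0, 0.0], 0.8), ([436.0, -132.0, -3.0], 0.56), ([698.0, -394.0, -3.0], 0.56)]
lifter [([434.0, -529.0, 6.0], 0.7)]
canister [([788.0, 6.0, -2.0], 0.74), ([552.0, 218.0, -0.0], 0.69)]
weight [([696.0, -393.0, -1.0], 0.84)]
```

View pics/top1.png

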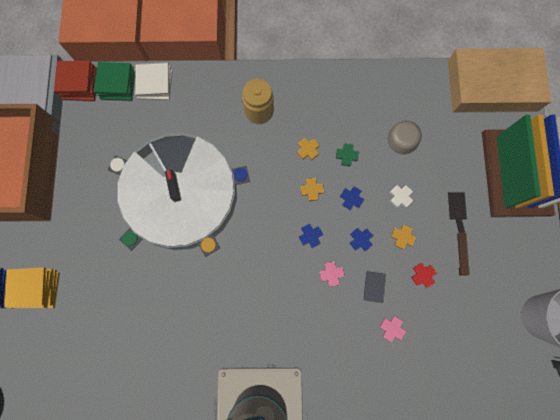

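View pics/scene1.png

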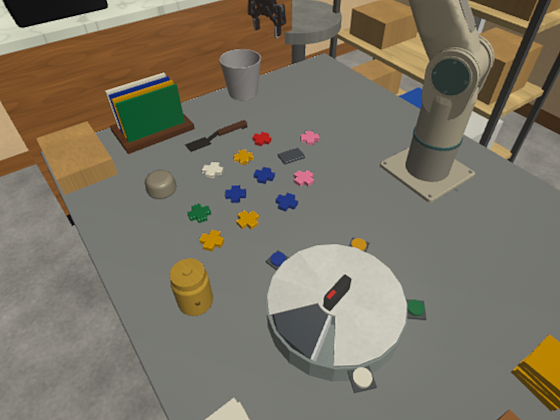

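Top view: the caddy is at (176,190), with the bar's red end pointing up at (170,174). Chips are mustard (208,245), blue (240,175), green (130,239) and off-white (117,165).

- **Mustard tiles:** (308,149), (312,189), (403,237).
- **Blue tiles:** (352,198), (361,239), (311,236).
- **Look-alikes to leave alone:** pink (332,273) and (393,329), red (424,275).

Next I'll measure positions and angles.

```bash
cat >> h.py <<'E'
from scipy.optimize import least_squares
COL={'mustard':(15,30),'blue':(108,130)}   # HSV hue
def mask(im,hue):
    h=cv2.cvtColor(im['frame'],cv2.COLOR_RGB2HSV); return ((h[...,0]>=hue[0])&(h[...,0]<=hue[1])&(h[...,1]>110)&(h[...,2]>60)).astype(np.uint8)
def tiles(im,col,amin=150,amax=900,z=14):
    n,l,st,c=cv2.connectedComponentsWithStats(mask(im,COL[col])); out=[]
    for i in range(1,n):
        if amin<st[i,4]<amax:
            v,u=np.nonzero(l==i); P=np.array([ray(im,a,b,z)[:2] for a,b in zip(u,v)]); m=P.mean(0); q=P-m
            r=np.hypot(*q.T); k=np.sum(r**2*np.exp(4j*np.arctan2(q[:,1],q[:,0])))
            out.append((col,np.round(c[i]).tolist(),int(st[i,4]),np.round(m,1).tolist(),round(float(np.degrees(np.angle(k))/4),1)))
    return out
CH={'chip_blue':-72,'chip_mustard':-144,'chip_green':144,'chip_white':72}
def caddy(im):
    pts={}
    for n in CH:
        b=[d for d in ctrl.spot_point('top',n) if d['at'][2]>35]
        if b: pts[n]=np.array(b[0]['at'][:2])
    f=lambda x:np.concatenate([x[:2]+169*np.array([np.cos(x[2]+np.radians(CH[n])),np.sin(x[2]+np.radians(CH[n]))])-p for n,p in pts.items()])
    s=least_squares(f,[554,216,-.08]); return s.x,np.round(s.fun,1)
def lid(im,c):
    f=im['frame'].astype(int); P=[];Q=[]
    for v in range(420):
        for u in range(300):
            p=ray(im,u,v,110)[:2]
            if np.hypot(*(p-c))<46:
                if f[v,u].max()<60: P.append(p)
                if f[v,u,0]>110 and f[v,u,1]<70: P.append(p);Q.append(p)
    P=np.array(P);Q=np.array(Q); m=P.mean(0); w,V=np.linalg.eigh(np.cov((P-m).T)); d=V[:,1]
    if d@(Q.mean(0)-m)<0:d=-d
    return m,np.degrees(np.arctan2(d[1],d[0])),len(P),len(Q)
E
python3 - <<'E'
from h import *
im=ctrl.get_image('top'); c,res=caddy(im); print(c,np.degrees(c[2]),res); print(lid(im,c[:2]))
for k in COL:
    for t in tiles(im,k): print(t)
s=cv2.resize(im['frame'][130:300,280:450],(800,800))[:600]; 
a=cv2.resize(im['frame'][125:255,110:250],(560,520),interpolation=cv2.INTER_CUBIC); cv2.imwrite('pics/lid1.png',a[:,:,::-1])
E
```

```text
[ 5.52613614e+02  2.12814026e+02 -9.40529616e-02] -5.388837750324511 [-3.1  2.5  2.1 -2.   1.  -0.4]
(array([545.36567732, 208.94710552]), np.float64(15.050724324833013), 228, 33)
('mustard', [308.0, 148.0], 325, [670.5, -130.7], 39.7)
('mustard', [312.0, 189.0], 336, [556.5, -138.8], 5.2)
('mustard', [403.0, 237.0], 377, [425.8, -375.0], -25.1)
('mustard', [208.0, 245.0], 170, [409.2, 134.7], 1.7)
('blue', [552.0, 156.0], 844, [643.7, -793.5], -7.9)
('blue', [352.0, 198.0], 321, [531.6, -244.5], -32.3)
('blue', [310.0, 235.0], 335, [431.6, -132.5], 27.8)
('blue', [361.0, 239.0], 344, [420.5, -264.3], 39.8)
```

View pics/lid1.png

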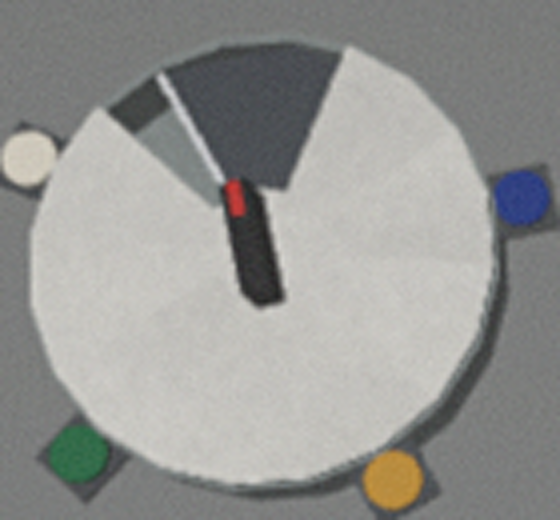

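The crop shows the lid with its red stripe at (235,198). The window covers the slate and a strip of the off-white bin, so the lid stands at about +20° and must turn clockwise to mustard at -144°. The chips agree with what the networks reported.

```bash
cat >> h.py <<'E'
def plan(x,y,z,yawdeg):
    s=ctrl.read_state(); Rm=R.from_euler('xyz',s['tool_rot']); T=R.from_euler('xyz',[np.pi,0,np.radians(yawdeg)])
    print('t=%.1f'%s['clock'],'pos',np.round(s['eef_pos'],1),'yaw %.1f'%np.degrees(s['tool_rot'][2]),'F',np.round(s['force'],1),'w %.1f'%s['width'],'q1,q7',np.round(s['qpos'][[0,6]],2))
    print('  travel cm',np.round(Rm.inv().apply(np.array([x,y,z])-s['eef_pos'])/10,2),'ang',np.round(np.degrees((Rm.inv()*T).as_rotvec()),1))
E
python3 - <<'E'
from h import *
im=ctrl.get_image('top'); c=np.array([552.6,212.8])
a=[np.degrees(np.arctan2(*(ray(im,u,v,68)[:2]-c)[::-1])) for u,v in[(135,152),(196.75,136.75)]]; print(a,np.mean(a))
plan(552,213,230,21)
E
```

```text
[np.float64(49.24723696268901), np.float64(-21.070684624874975)] 14.088276168907017
t=1.1 pos [ 158.2 -630.5  194.2] yaw -75.9 F [ 0.2 -0.1 -0.3] w 85.8 q1,q7 [ 1.26 -0.02]
  travel cm [-72.23 -58.72  -3.58] ang [  0.   -0.  -96.9]
```

```bash
python3 -m creep '[{"hand":1,"travel":[-72.2,-58.7,-3.6],"angular":[0,0,-97]},{"hand":1,"travel":[-72.2,-58.7,-3.6],"angular":[0,0,-97]},{"hand":1,"travel":[-72.2,-58.7,-3.6],"angular":[0,0,-97]},{"hand":1,"travel":[-72.2,-58.7,-3.6],"angular":[0,0,-97]},{"hand":1,"travel":[-72.2,-58.7,-3.6],"angular":[0,0,-97]},{"hand":1,"travel":[-72.2,-58.7,-3.6],"angular":[0,0,-97]},{"hand":1,"travel":[-72.2,-58.7,-3.6],"angular":[0,0,-97]},{"hand":1,"travel":[-72.2,-58.7,-3.6],"angular":[0,0,-97]},{"hand":1,"travel":[-72.2,-58.7,-3.6],"angular":[0,0,-97]},{"hand":1,"travel":[-72.2,-58.7,-3.6],"angular":[0,0,-97]},{"hand":1,"travel":[-72.2,-58.7,-3.6],"angular":[0,0,-97]},{"hand":1,"travel":[-72.2,-58.7,-3.6],"angular":[0,0,-97]},{"hand":1,"travel":[-72.2,-58.7,-3.6],"angular":[0,0,-97]},{"hand":1,"travel":[-72.2,-58.7,-3.6],"angular":[0,0,-97]},{"hand":1,"travel":[-72.2,-58.7,-3.6],"angular":[0,0,-97]},{"hand":1,"travel":[-72.2,-58.7,-3.6],"angular":[0,0,-97]},{"hand":1,"travel":[-72.2,-58.7,-3.6],"angular":[0,0,-97]},{"hand":1,"travel":[-72.2,-58.7,-3.6],"angular":[0,0,-97]},{"hand":1,"travel":[-72.2,-58.7,-3.6],"angular":[0,0,-97]},{"hand":1,"travel":[-72.2,-58.7,-3.6],"angular":[0,0,-97]}]'
python3 -c "
from h import *
plan(552.6,212.8,200,104)"
```

```text
clock: 3.15
eef_pos: [552.5, 218.8, 230.3]
tool_rot: [-3.138, -0.003, 0.374]
force: [-0.6, -0.2, -0.5]
width: 85.7
t=3.1 pos [552.5 218.8 230.3] yaw 21.4 F [-0.6 -0.2 -0.5] w 85.7 q1,q7 [-0.08 -0.34]
  travel cm [-0.22  0.58  3.03] ang [ -0.1  -0.3 -82.6]
```

```bash
python3 -m creep '[{"hand":1,"travel":[-0.2,0.6,3],"angular":[0,0,-83]},{"hand":1,"travel":[-0.2,0.6,3],"angular":[0,0,-83]},{"hand":1,"travel":[-0.2,0.6,3],"angular":[0,0,-83]},{"hand":1,"travel":[-0.2,0.6,3],"angular":[0,0,-83]},{"hand":1,"travel":[-0.2,0.6,3],"angular":[0,0,-83]},{"hand":1,"travel":[-0.2,0.6,3],"angular":[0,0,-83]},{"hand":1,"travel":[-0.2,0.6,3],"angular":[0,0,-83]},{"hand":1,"travel":[-0.2,0.6,3],"angular":[0,0,-83]},{"hand":1,"travel":[-0.2,0.6,3],"angular":[0,0,-83]},{"hand":1,"travel":[-0.2,0.6,3],"angular":[0,0,-83]},{"hand":1,"travel":[-0.2,0.6,3],"angular":[0,0,-83]},{"hand":1,"travel":[-0.2,0.6,3],"angular":[0,0,-83]}]'
python3 -c "
from h import *
im=save('wrist','w1.png')
print([ (np.round(d['at'],1),round(d['confidence'],2)) for n in ['lid_grip','caddy','window'] for d in ctrl.spot_point('wrist',n)])
print(im['origin'],im['orientation'])
plan(552.6,212.8,71,104.5)"
```

```text
clock: 4.35
eef_pos: [552.9, 211.6, 200.2]
tool_rot: [3.14, -0.004, 1.819]
force: [-0.6, -0.5, 0.8]
width: 85.7
[(array([552. , 219.4,  90.5]), 0.7), (array([556.8, 210.1,   0.7]), 0.97)]
[481.31721181 192.90296327 379.97983066] [ 2.84731907 -0.00344529  1.81977151]
t=4.5 pos [552.9 212.5 200.4] yaw 104.4 F [ 0.3 -0.2 -0.1] w 85.8 q1,q7 [0.13 0.86]
  travel cm [-1.000e-02 -6.000e-02  1.294e+01] ang [ 0.1 -0.2 -0.1]
```

View pics/w1.png

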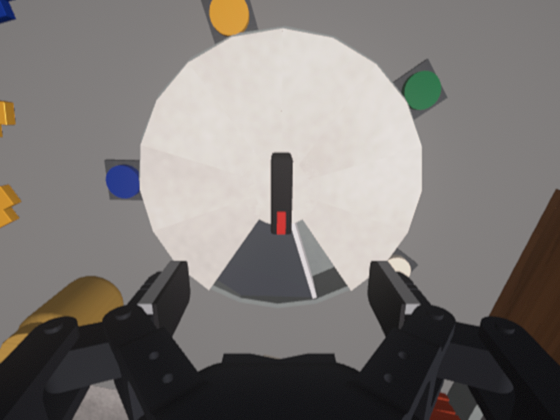

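The wrist view shows the bar vertical at column 281 with its red end down at (281,222), lined up with the jaws. Chips: mustard (229,15), green (423,91), blue (123,181).

```bash
python3 - <<'E'
from h import *
im=ctrl.get_image('wrist')
px={'chip_mustard':(229,15),'chip_green':(423,91),'chip_blue':(123,181)}
pts={n:ray(im,*p,60)[:2] for n,p in px.items()}
f=lambda x:np.concatenate([x[:2]+169*np.array([np.cos(x[2]+np.radians(CH[n])),np.sin(x[2]+np.radians(CH[n]))])-p for n,p in pts.items()])
s=least_squares(f,[554,216,-.08]); print(s.x,np.degrees(s.x[2]),np.round(s.fun,1))
for p in [(281.5,153),(281.5,235),(281.5,194)]: print(ray(im,*p,110))
a=[ray(im,u,v,68)[:2] for u,v in [(209,290),(350,291),(282,29)]];print(a)
c=s.x[:2]; print([np.degrees(np.arctan2(*(p-c)[::-1])) for p in a])
E
```

```text
[ 5.50519709e+02  2.15307555e+02 -9.10953655e-02] -5.219379976803377 [-1.2  0.3  0.3 -0.2  0.9 -0.1]
[510.84806443 204.92798651 110.        ]
[585.73820924 224.39212924 110.        ]
[546.78364498 214.26773703 110.        ]
[array([689.4738603 , 164.64605546]), array([650.20146702, 324.43675946]), array([407.28117778, 179.05466532])]
[np.float64(-20.031424640412297), np.float64(47.590524428064825), np.float64(-165.79700413713576)]
```

```bash
python3 -c "
from h import *
plan(551,215,77,104.3)"
```

```text
t=4.6 pos [552.9 212.6 200.4] yaw 104.4 F [-0.5  1.   0.9] w 85.4 q1,q7 [0.13 0.86]
  travel cm [ 0.23 -0.15 12.34] ang [ 0.1 -0.2  0.1]
```

```bash
python3 -m creep '[{"hand":1,"travel":[0.3,-0.1,4],"angular":[0,0,0]},{"hand":1,"travel":[0.3,-0.1,8],"angular":[0,0,0]},{"hand":1,"travel":[0.3,-0.1,12.3],"angular":[0,0,0]},{"hand":1,"travel":[0.3,-0.1,12.3],"angular":[0,0,0]},{"hand":0.1,"travel":[0.3,-0.1,12.3],"angular":[0,0,0]},{"hand":0,"travel":[0.3,-0.1,12.3],"angular":[0,0,0]},{"hand":0,"travel":[0.3,-0.1,12.3],"angular":[0,0,0]},{"hand":0,"travel":[0.3,-0.1,12.3],"angular":[0,0,0]},{"hand":0,"travel":[0.3,-0.1,12.3],"angular":[0,0,0]},{"hand":0,"travel":[0.3,-0.1,12.3],"angular":[0,0,0]},{"hand":0,"travel":[0.3,-0.1,12.3],"angular":[0,0,0]}]'
```

```text
clock: 5.7
eef_pos: [551.4, 215.7, 77.6]
tool_rot: [3.139, -0.004, 1.822]
force: [0.1, -0.1, -0.2]
width: 0.3
```

```bash
python3 -c "
from h import *
a=save('wrist','w2.png'); b=save('scene','s2.png')
cv2.imwrite('pics/c2.png',np.hstack([a['frame'],cv2.resize(b['frame'][150:360,220:500],(560,420))])[:,:,::-1][:, ::1][::1])
im=cv2.imread('pics/c2.png'); cv2.imwrite('pics/c2.png',cv2.resize(im,(800,300)))
print(ctrl.read_state()['width'])"
```

```text
-0.08386816408053979
```

View pics/c2.png

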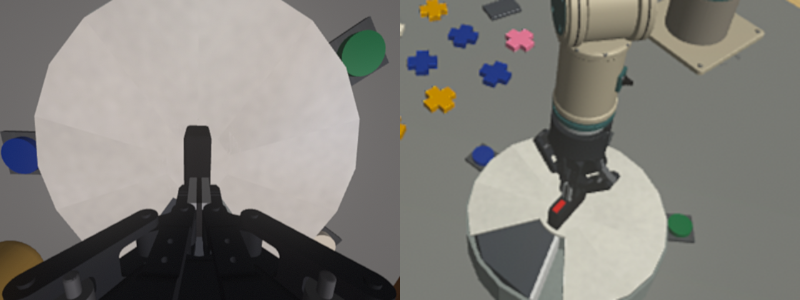

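```bash
cat >> h.py <<'E'
def proj(im,p):
    q=camR(im).T@(np.array(p,float)-np.array(im['origin'])); return np.array([im['cx']+im['fx']*q[0]/q[2],im['cy']+im['fy']*q[1]/q[2]])
E
python3 -c "
from h import *
s=ctrl.read_state(); p=s['eef_pos']; print(p,s['force'])
out=[]
for c in ['wrist','scene']:
    b=ctrl.get_image(c); f=b['frame'].copy(); t=[proj(b,p),proj(b,p+[0,0,19])]; print(c,t,proj(b,[551,215,110]))
    x,y=t[0].astype(int); x0=max(0,x-70);y0=max(0,min(y-70,280)); k=cv2.resize(f[y0:y0+140,x0:x0+140],(400,400),interpolation=cv2.INTER_CUBIC)
    for q,cl in zip(t+[proj(b,[551,215,110])],[(255,0,0),(0,255,0),(255,0,255)]): cv2.circle(k,tuple(int(v) for v in (q-[x0,y0])*400/140),5,cl,1)
    out.append(k)
cv2.imwrite('pics/c3.png',np.hstack(out)[:,:,::-1])"
```

```text
[551.3264853  215.74433244  77.45329842] [-0.22110745 -0.51228835 -0.23534983]
wrist [array([278.20515316, 237.39523984]), array([278.30327731, 250.02663339])] [277.18556328 259.9081135 ]
scene [array([336.35452215, 296.16688749]), array([337.15705149, 291.25575444])] [337.63066411 287.32707742]
```

View pics/c3.png

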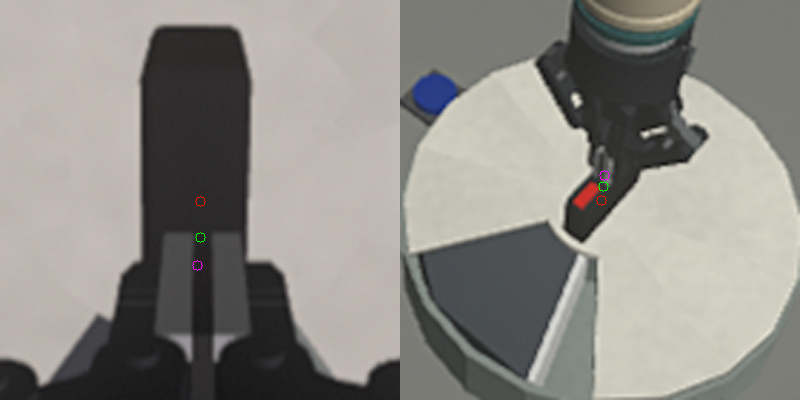

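```bash
python3 -c "
from h import *
w=ctrl.get_image('wrist'); s=ctrl.get_image('scene'); print(w['fx'],w['origin'],w['orientation'],s['fx'],s['origin'])
def d(im,u,v): return camR(im)@np.array([(u-im['cx'])/im['fx'],(v-im['cy'])/im['fy'],1])
def tri(a,b):
    A=np.c_[d(w,*a),-d(s,*b)]; x=np.linalg.lstsq(A,s['origin']-w['origin'],rcond=None)[0]; return w['origin']+x[0]*A[:,0], s['origin']-x[1]*A[:,1]
print(tri((279,249),(337,288)))
st=ctrl.read_state(); print(st['eef_pos'],st['tool_rot'],st['width'],st['qpos'])
# bar far end from wrist, top corners
for v in (177,191):
  print([ray(w,u,v,110) for u in (258,295)])
"
```

```text
304.6248190457446 [479.73307219 196.82206308 257.1353325 ] [ 2.8468578  -0.00379178  1.82256194] 409.83229043949416 [909.52374202 535.22865369 830.90386757]
(array([547.87105674, 215.26452891, 102.51013188]), array([549.62261431, 212.35442551, 102.93488878]))
[551.31389167 215.83787814  77.37516196] [ 3.13915086 -0.00397084  1.82185465] 0.04647436348150003 [ 0.05648402  0.82070862 -0.798206    1.77764483  0.74900557  0.87198274
  0.73113839]
[array([509.9334419 , 194.82736631, 110.        ]), array([505.43383423, 212.37424638, 110.        ])]
[array([516.78711085, 196.44849579, 110.        ]), array([512.2290079 , 214.23690531, 110.        ])]
```

The measurements disagree. Triangulation puts the closed fingertips about 25–30 mm above the reported TCP, just over the bar. I'll open, go lower in small steps and watch the force.

```bash
python3 -m creep '[{"hand":1,"travel":[0,0,-1],"angular":[0,0,0]},{"hand":1,"travel":[0,0,-1],"angular":[0,0,0]},{"hand":1,"travel":[0,0,-1],"angular":[0,0,0]},{"hand":1,"travel":[0,0,-1],"angular":[0,0,0]},{"hand":1,"travel":[0,0,-1],"angular":[0,0,0]},{"hand":1,"travel":[0,0,0],"angular":[0,0,0]},{"hand":1,"travel":[0,0,0.5],"angular":[0,0,0]},{"hand":1,"travel":[0,0,1],"angular":[0,0,0]},{"hand":1,"travel":[0,0,1],"angular":[0,0,0]}]'
python3 -m creep '[{"hand":1,"travel":[0,0,0.4],"angular":[0,0,0]},{"hand":1,"travel":[0,0,0.8],"angular":[0,0,0]},{"hand":1,"travel":[0,0,0.8],"angular":[0,0,0]}]'
python3 -c "
from h import *
a=save('wrist','w4.png'); p=ctrl.read_state()['eef_pos']; print(proj(a,p))"
```

```text
clock: 6.9
eef_pos: [550.6, 215.5, 66.2]
tool_rot: [3.141, -0.004, 1.822]
force: [0.7, -0.5, -0.9]
width: 85.4
clock: 7.2
eef_pos: [550.3, 215.3, 57.6]
tool_rot: [-3.141, -0.003, 1.822]
force: [-0.5, 0.2, -0.0]
width: 85.2
[278.4016429  237.98808668]
```

View pics/w4.png

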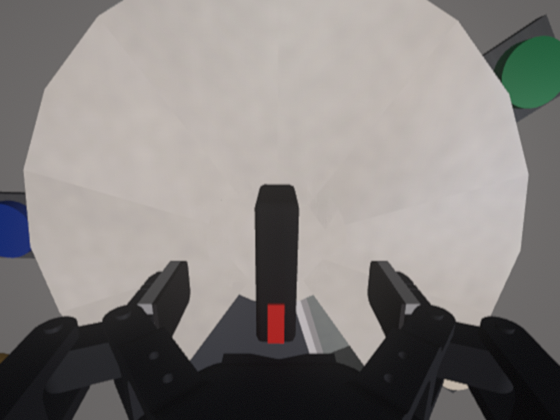

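The fingers straddle the bar (columns 255–299) with no contact. Closing.

```bash
python3 -m creep '[{"hand":0.2,"travel":[0,0,0],"angular":[0,0,0]},{"hand":0.1,"travel":[0,0,0],"angular":[0,0,0]},{"hand":0,"travel":[0,0,0],"angular":[0,0,0]},{"hand":0,"travel":[0,0,0],"angular":[0,0,0]},{"hand":0,"travel":[0,0,0],"angular":[0,0,0]},{"hand":0,"travel":[0,0,0],"angular":[0,0,0]}]'
python3 -c "
from h import *
a=save('wrist','w5.png');b=save('scene','s5.png'); p=ctrl.read_state()['eef_pos']; print(proj(a,p),proj(b,p))
cv2.imwrite('pics/c5.png',np.hstack([a['frame'],cv2.resize(b['frame'][190:365,250:425],(420,420))])[:,::1,::-1]); x=cv2.imread('pics/c5.png'); cv2.imwrite('pics/c5.png',cv2.resize(x,(800,343)))"
```

```text
clock: 7.85
eef_pos: [550.9, 214.0, 58.4]
tool_rot: [3.142, -0.001, 1.821]
force: [-0.5, -3.4, 6.1]
width: 18.6
[278.26974771 237.47940365] [335.21377499 300.28487725]
```

View pics/c5.png

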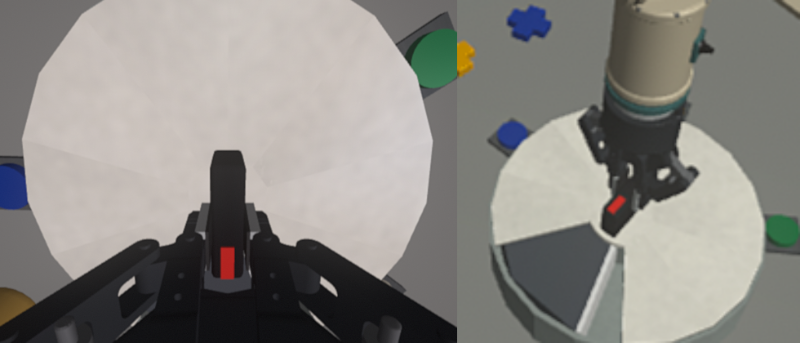

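Bar gripped at width 18.6. Turning clockwise, first half.

```bash
python3 -m creep '[{"hand":0,"travel":[0,0,0],"angular":[0,0,8]},{"hand":0,"travel":[0,0,0],"angular":[0,0,16]},{"hand":0,"travel":[0,0,0],"angular":[0,0,24]},{"hand":0,"travel":[0,0,0],"angular":[0,0,32]},{"hand":0,"travel":[0,0,0],"angular":[0,0,40]},{"hand":0,"travel":[0,0,0],"angular":[0,0,40]}]'
python3 -m creep '[{"hand":0,"travel":[0,0,0],"angular":[0,0,8]},{"hand":0,"travel":[0,0,0],"angular":[0,0,16]},{"hand":0,"travel":[0,0,0],"angular":[0,0,24]},{"hand":0,"travel":[0,0,0],"angular":[0,0,32]},{"hand":0,"travel":[0,0,0],"angular":[0,0,40]},{"hand":0,"travel":[0,0,0],"angular":[0,0,40]}]'
python3 -c "
from h import *
plan(551,215,58.5,104.3-163.5)
im=ctrl.get_image('top');print(np.round(np.array(ctrl.read_state()['torque']),2))"
```

```text
clock: 8.55
eef_pos: [550.9, 213.5, 58.4]
tool_rot: [3.141, 0.0, 1.123]
force: [0.2, -2.3, 1.1]
width: 18.3
clock: 9.15
eef_pos: [550.5, 213.1, 58.4]
tool_rot: [3.141, 0.001, 0.427]
force: [-0.8, -2.2, 2.4]
width: 18.3
t=9.2 pos [550.5 213.1  58.4] yaw 24.5 F [-0.8 -2.2  2.4] w 18.3 q1,q7 [-0.16 -0.4 ]
  travel cm [ 0.12 -0.15 -0.01] ang [ 0.1  0.  83.7]
[-0.48  0.14 -0.08]
```

Forces are low, so I'll turn the rest.

```bash
python3 -m creep '[{"hand":0,"travel":[0,0,0],"angular":[0,0,8]},{"hand":0,"travel":[0,0,0],"angular":[0,0,16]},{"hand":0,"travel":[0,0,0],"angular":[0,0,24]},{"hand":0,"travel":[0,0,0],"angular":[0,0,32]},{"hand":0,"travel":[0,0,0],"angular":[0,0,40]},{"hand":0,"travel":[0,0,0],"angular":[0,0,48]},{"hand":0,"travel":[0,0,0],"angular":[0,0,56]},{"hand":0,"travel":[0,0,0],"angular":[0,0,64]},{"hand":0,"travel":[0,0,0],"angular":[0,0,72]},{"hand":0,"travel":[0,0,0],"angular":[0,0,80]},{"hand":0,"travel":[0,0,0],"angular":[0,0,84]},{"hand":0,"travel":[0,0,0],"angular":[0,0,84]},{"hand":0,"travel":[0,0,0],"angular":[0,0,84]}]'
python3 -c "
from h import *
a=save('wrist','w6.png')"
```

```text
clock: 10.5
eef_pos: [549.6, 213.4, 58.4]
tool_rot: [3.139, 0.0, -1.031]
force: [-3.4, -1.6, 5.9]
width: 18.5
```

View pics/w6.png

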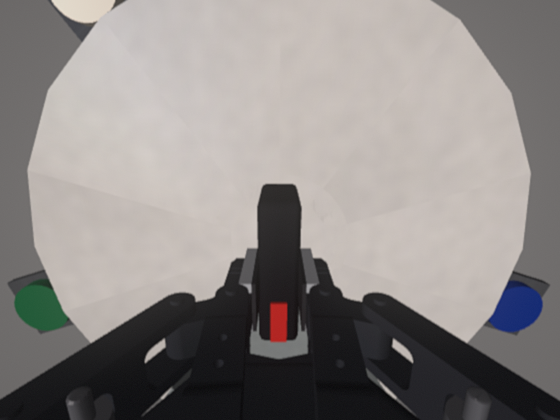

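The view is symmetric: green chip (40,305), blue chip (514,305), bar at column 278. The window is therefore centred over the mustard bin. Releasing and rising.

```bash
python3 -m creep '[{"hand":0.5,"travel":[0,0,0],"angular":[0,0,0]},{"hand":0.5,"travel":[0,0,0],"angular":[0,0,0]},{"hand":0.5,"travel":[0,0,0],"angular":[0,0,0]},{"hand":0.85,"travel":[0,0,-5],"angular":[0,0,0]},{"hand":0.85,"travel":[0,0,-10],"angular":[0,0,0]},{"hand":0.85,"travel":[0,0,-12],"angular":[0,0,0]},{"hand":0.85,"travel":[0,0,-12],"angular":[0,0,0]}]'
python3 -c "
from h import *
im=ctrl.get_image('top')
for k in COL: print(*tiles(im,k),sep='\n')
print([(np.round(d['at']),d['confidence']) for n in('window','lid_grip') for d in ctrl.spot_point('top',n)])
plan(425.8,-375,60,-25)"
```

```text
clock: 11.25
eef_pos: [552.6, 214.8, 182.2]
tool_rot: [-3.136, -0.001, -1.029]
force: [0.2, -0.3, 0.4]
width: 72.5
('mustard', [308.0, 148.0], 325, [670.5, -130.7], 39.7)
('mustard', [312.0, 189.0], 336, [556.5, -139.0], 5.1)
('mustard', [403.0, 237.0], 377, [425.8, -375.0], -25.1)
('mustard', [208.0, 245.0], 169, [409.2, 135.0], -0.4)
('blue', [552.0, 156.0], 843, [643.6, -793.6], -7.9)
('blue', [352.0, 198.0], 320, [531.6, -244.6], -32.4)
('blue', [310.0, 235.0], 336, [431.6, -132.4], 27.5)
('blue', [361.0, 239.0], 342, [420.4, -264.2], 39.3)
[(array([551., 213.,  87.]), 0.59)]
t=11.4 pos [549.1 213.3 177.4] yaw -59.0 F [-0.6 -0.4 -0.3] w 73.0 q1,q7 [-0.41 -1.46]
  travel cm [44.09 40.81 11.88] ang [  0.2   0.1 -34. ]
```

```bash
python3 -c "
from h import *
plan(558,-138,80,5)"
```

```text
t=11.4 pos [549.1 213.3 177.4] yaw -59.0 F [-0.6 -0.4 -0.3] w 73.0 q1,q7 [-0.41 -1.46]
  travel cm [30.58 17.28  9.79] ang [  0.2   0.2 -64. ]
```

```bash
python3 -m creep '[{"hand":0.85,"travel":[15,8.6,0],"angular":[0,0,-64]},{"hand":0.85,"travel":[15,8.6,0],"angular":[0,0,-64]},{"hand":0.85,"travel":[15,8.6,0],"angular":[0,0,-64]},{"hand":0.85,"travel":[30.6,17.3,9.8],"angular":[0,0,-64]},{"hand":0.85,"travel":[30.6,17.3,9.8],"angular":[0,0,-64]},{"hand":0.85,"travel":[30.6,17.3,9.8],"angular":[0,0,-64]},{"hand":0.85,"travel":[30.6,17.3,9.8],"angular":[0,0,-64]},{"hand":0.85,"travel":[30.6,17.3,9.8],"angular":[0,0,-64]},{"hand":0.85,"travel":[30.6,17.3,9.8],"angular":[0,0,-64]},{"hand":0.85,"travel":[30.6,17.3,9.8],"angular":[0,0,-64]},{"hand":0.85,"travel":[30.6,17.3,9.8],"angular":[0,0,-64]}]'
python3 -c "
from h import *
a=save('wrist','w7.png'); plan(558,-138,0,5)
print(tiles(a,'mustard',300,9000))
print([(np.round(d['at'],1),d['confidence']) for d in ctrl.spot_point('wrist','mustard1')])
p=ctrl.read_state()['eef_pos']; print(proj(a,p),proj(a,p+[0,0,40]))"
```

```text
clock: 12.5
eef_pos: [558.0, -136.1, 79.7]
tool_rot: [-3.141, 0.004, 0.089]
force: [0.5, 0.3, -0.1]
width: 72.5
t=12.6 pos [ 558.3 -136.    80.1] yaw 5.1 F [-0.   1.1  0. ] w 72.6 q1,q7 [ 0.38 -0.01]
  travel cm [-0.02  0.19  8.01] ang [0.  0.2 0.1]
[('mustard', [553.0, 67.0], 889, [749.0, -10.1], 19.6), ('mustard', [279.0, 209.0], 3415, [558.3, -137.5], 5.6), ('mustard', [413.0, 211.0], 3675, [671.1, -129.3], 39.6), ('mustard', [129.0, 403.0], 1104, [421.1, -362.9], -42.8)]
[(array([ 4.247e+02, -3.789e+02, -4.000e-01]), 0.73), (array([ 5.583e+02, -1.395e+02,  5.000e-01]), 0.65), (array([ 672.4, -133.7,    1.7]), 0.57)]
[279.39140296 237.7070433 ] [279.28957011 267.74435228]
```

View pics/w7.png

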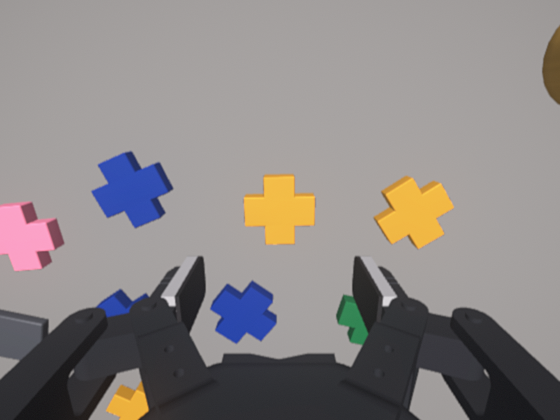

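The mustard tile is centred at (279,209), between the jaws and aligned. Descending in stages with a force check.

```bash
python3 -m creep '[{"hand":0.85,"travel":[0,0.15,4],"angular":[0,0,0]},{"hand":0.85,"travel":[0,0.15,7.5],"angular":[0,0,0]},{"hand":0.85,"travel":[0,0.15,8.5],"angular":[0,0,0]},{"hand":0.85,"travel":[0,0.15,8.5],"angular":[0,0,0]}]'
python3 -m creep '[{"hand":0.85,"travel":[0,0,0.3],"angular":[0,0,0]},{"hand":0.85,"travel":[0,0,0.6],"angular":[0,0,0]},{"hand":0.85,"travel":[0,0,0.6],"angular":[0,0,0]}]'
python3 -m creep '[{"hand":0.85,"travel":[0,0,0.3],"angular":[0,0,0]},{"hand":0.85,"travel":[0,0,0.6],"angular":[0,0,0]},{"hand":0.85,"travel":[0,0,0.6],"angular":[0,0,0]}]'
```

```text
clock: 13.0
eef_pos: [557.5, -136.6, -5.5]
tool_rot: [-3.141, 0.006, 0.091]
force: [-0.8, -0.2, 1.1]
width: 72.5
clock: 13.3
eef_pos: [558.1, -136.6, -10.7]
tool_rot: [3.141, 0.004, 0.092]
force: [0.2, -0.4, -0.4]
width: 72.8
clock: 13.6
eef_pos: [557.8, -136.7, -16.9]
tool_rot: [3.141, 0.005, 0.091]
force: [0.3, 0.2, 0.3]
width: 72.5
```

```bash
python3 -m creep '[{"hand":0.85,"travel":[0,0,0.3],"angular":[0,0,0]},{"hand":0.85,"travel":[0,0,0.6],"angular":[0,0,0]},{"hand":0.85,"travel":[0,0,0.6],"angular":[0,0,0]}]'
python3 -m creep '[{"hand":0.85,"travel":[0,0,0.3],"angular":[0,0,0]},{"hand":0.85,"travel":[0,0,0.3],"angular":[0,0,0]}]'
python3 -m creep '[{"hand":0.85,"travel":[0,0,0.3],"angular":[0,0,0]},{"hand":0.85,"travel":[0,0,0.3],"angular":[0,0,0]}]'
```

```text
clock: 13.9
eef_pos: [557.4, -136.6, -23.5]
tool_rot: [3.142, 0.006, 0.091]
force: [0.2, 0.4, 0.3]
width: 72.7
clock: 14.1
eef_pos: [557.0, -136.6, -26.9]
tool_rot: [-3.141, 0.006, 0.091]
force: [-0.3, -1.3, 0.8]
width: 72.6
clock: 14.3
eef_pos: [556.7, -136.5, -30.3]
tool_rot: [-3.141, 0.007, 0.091]
force: [0.2, 0.1, 0.3]
width: 72.6
```

```bash
python3 -m creep '[{"hand":0.85,"travel":[0.1,0.1,0.3],"angular":[0,0,0]},{"hand":0.85,"travel":[0.1,0.1,0.3],"angular":[0,0,0]}]'
python3 -m creep '[{"hand":0.5,"travel":[0,0,0],"angular":[0,0,0]},{"hand":0.5,"travel":[0,0,0],"angular":[0,0,0]},{"hand":0.5,"travel":[0,0,0],"angular":[0,0,0]},{"hand":0.5,"travel":[0,0,0],"angular":[0,0,0]}]'
python3 -c "
from h import *
a=save('wrist','w8.png')"
```

```text
clock: 14.5
eef_pos: [557.6, -137.5, -33.7]
tool_rot: [-3.141, 0.007, 0.091]
force: [0.0, -0.1, 1.0]
width: 72.4
clock: 14.9
eef_pos: [557.8, -137.6, -33.2]
tool_rot: [-3.141, 0.007, 0.091]
force: [-1.4, 1.5, 5.8]
width: 57.5
```

View pics/w8.png

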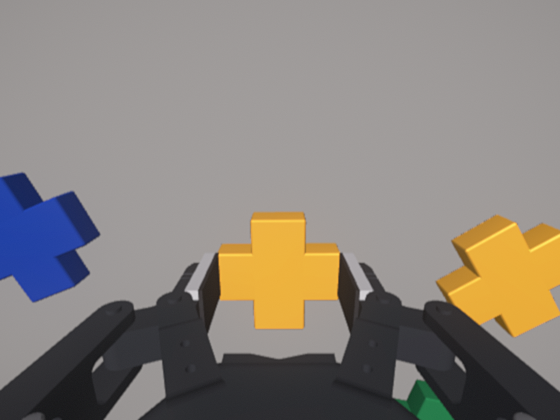

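The tile is gripped at width 57.5, with the jaws on both arm ends at (218,280) and (340,280). Lift and carry to the window.

```bash
python3 -m creep '[{"hand":0.3,"travel":[0,0,-2],"angular":[0,0,0]},{"hand":0.3,"travel":[0,0,-6],"angular":[0,0,0]},{"hand":0.3,"travel":[0,0,-10],"angular":[0,0,0]},{"hand":0.3,"travel":[0,0,-14.3],"angular":[0,0,0]},{"hand":0.3,"travel":[0,0,-14.3],"angular":[0,0,0]}]'
python3 -c "
from h import *
plan(466.7,164.5,110,-59.3)"
```

```text
clock: 15.45
eef_pos: [563.2, -138.1, 115.3]
tool_rot: [3.139, -0.003, 0.091]
force: [1.7, -0.6, -0.0]
width: 57.4
t=15.4 pos [ 563.2 -138.1  115.3] yaw 5.2 F [ 1.7 -0.6 -0. ] w 57.4 q1,q7 [0.4  0.01]
  travel cm [ -6.87 -31.01   0.42] ang [ 0.  -0.3 64.5]
```

```bash
python3 -m creep '[{"hand":0.3,"travel":[-6.9,-31,0.4],"angular":[0,0,64.5]},{"hand":0.3,"travel":[-6.9,-31,0.4],"angular":[0,0,64.5]},{"hand":0.3,"travel":[-6.9,-31,0.4],"angular":[0,0,64.5]},{"hand":0.3,"travel":[-6.9,-31,0.4],"angular":[0,0,64.5]},{"hand":0.3,"travel":[-6.9,-31,0.4],"angular":[0,0,64.5]},{"hand":0.3,"travel":[-6.9,-31,0.4],"angular":[0,0,64.5]},{"hand":0.3,"travel":[-6.9,-31,0.4],"angular":[0,0,64.5]},{"hand":0.3,"travel":[-6.9,-31,0.4],"angular":[0,0,64.5]},{"hand":0.3,"travel":[-6.9,-31,0.4],"angular":[0,0,64.5]},{"hand":0.3,"travel":[-6.9,-31,0.4],"angular":[0,0,64.5]},{"hand":0.3,"travel":[-6.9,-31,0.4],"angular":[0,0,64.5]}]'
python3 -c "
from h import *
plan(466.7,164.5,12,-59.3); a=save('wrist','w9.png')"
```

```text
clock: 16.55
eef_pos: [466.4, 163.5, 109.9]
tool_rot: [-3.14, -0.004, -1.035]
force: [-0.5, 1.2, -0.1]
width: 57.7
t=16.6 pos [466.4 163.5 109.9] yaw -59.3 F [-0.5  1.2 -0.1] w 57.7 q1,q7 [-0.42 -1.4 ]
  travel cm [-0.11 -0.07  9.79] ang [-0.1 -0.2  0. ]
```

View pics/w9.png

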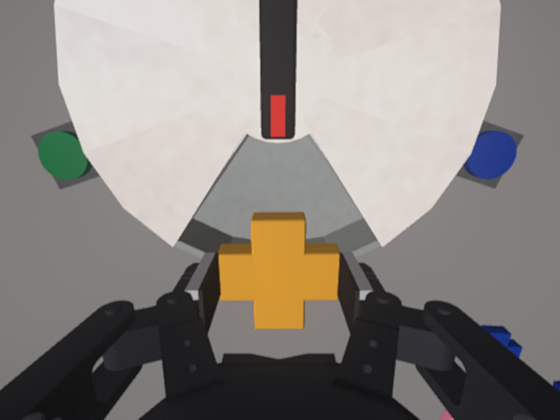

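The tile is held straight, with the window symmetric below it (edges at (175,246) and (380,246)). Lowering and releasing.

```bash
python3 -m creep '[{"hand":0.3,"travel":[-0.1,-0.1,4],"angular":[0,0,0]},{"hand":0.3,"travel":[-0.1,-0.1,8],"angular":[0,0,0]},{"hand":0.3,"travel":[-0.1,-0.1,9.8],"angular":[0,0,0]},{"hand":0.3,"travel":[-0.1,-0.1,9.8],"angular":[0,0,0]}]'
python3 -m creep '[{"hand":0.82,"travel":[0,0,0],"angular":[0,0,0]},{"hand":0.82,"travel":[0,0,0],"angular":[0,0,0]},{"hand":0.82,"travel":[0,0,0],"angular":[0,0,0]},{"hand":0.82,"travel":[0,0,-5],"angular":[0,0,0]},{"hand":0.82,"travel":[0,0,-10],"angular":[0,0,0]},{"hand":0.82,"travel":[0,0,-10],"angular":[0,0,0]}]'
python3 -c "
from h import *
a=save('wrist','w10.png'); 
for z in (10,20): print(tiles(a,'mustard',300,9000,z))
plan(671.5,-130,80,-50.3); plan(427,-376,80,-25.1)"
```

```text
clock: 17.0
eef_pos: [465.4, 163.1, 9.6]
tool_rot: [3.138, -0.003, -1.036]
force: [-0.8, -0.3, -0.3]
width: 57.6
clock: 17.6
eef_pos: [470.2, 165.4, 115.8]
tool_rot: [-3.133, -0.005, -1.036]
force: [1.9, 0.3, -0.1]
width: 70.5
[('mustard', [278.0, 203.0], 2726, [464.0, 161.9], 31.2), ('mustard', [277.0, 293.0], 1252, [379.0, 111.9], -14.5)]
[('mustard', [278.0, 203.0], 2726, [466.3, 163.4], 31.2), ('mustard', [277.0, 293.0], 1252, [384.3, 115.1], -14.5)]
t=17.6 pos [468.5 164.8 113.5] yaw -59.4 F [-0.   0.1 -0.9] w 69.9 q1,q7 [-0.43 -1.4 ]
  travel cm [35.7  -2.42  3.52] ang [-0.3 -0.3 -9.1]
t=17.6 pos [468.5 164.8 113.5] yaw -59.4 F [-0.   0.1 -0.9] w 69.9 q1,q7 [-0.43 -1.4 ]
  travel cm [44.4  31.15  3.39] ang [ -0.2  -0.3 -34.3]
```

```bash
python3 -m creep '[{"hand":0.85,"travel":[35.7,-2.4,0],"angular":[0,0,-9]},{"hand":0.85,"travel":[35.7,-2.4,0],"angular":[0,0,-9]},{"hand":0.85,"travel":[35.7,-2.4,0],"angular":[0,0,-9]},{"hand":0.85,"travel":[35.7,-2.4,0],"angular":[0,0,-9]},{"hand":0.85,"travel":[35.7,-2.4,3.5],"angular":[0,0,-9]},{"hand":0.85,"travel":[35.7,-2.4,3.5],"angular":[0,0,-9]},{"hand":0.85,"travel":[35.7,-2.4,3.5],"angular":[0,0,-9]},{"hand":0.85,"travel":[35.7,-2.4,3.5],"angular":[0,0,-9]},{"hand":0.85,"travel":[35.7,-2.4,3.5],"angular":[0,0,-9]},{"hand":0.85,"travel":[35.7,-2.4,3.5],"angular":[0,0,-9]},{"hand":0.85,"travel":[35.7,-2.4,3.5],"angular":[0,0,-9]}]'
python3 -c "
from h import *
a=save('wrist','w11.png'); t=[x for x in tiles(a,'mustard',300,9000) if abs(x[3][0]-671)<50]; print(t)
for x in t: plan(*x[3],-35,x[4]-90)"
```

```text
clock: 18.75
eef_pos: [670.7, -127.1, 80.4]
tool_rot: [-3.137, -0.003, -0.876]
force: [-0.4, 1.0, 0.5]
width: 72.6
[('mustard', [285.0, 206.0], 3400, [674.7, -130.7], 39.7)]
t=18.8 pos [ 670.9 -127.4   80.7] yaw -50.2 F [-0.4  0.8  0.2] w 72.7 q1,q7 [ 0.17 -0.77]
  travel cm [ 0.45 -0.02 11.57] ang [-0.3 -0.2  0.1]
```

```bash
python3 -m creep '[{"hand":0.85,"travel":[0.4,0,4],"angular":[0,0,0]},{"hand":0.85,"travel":[0.4,0,8],"angular":[0,0,0]},{"hand":0.85,"travel":[0.4,0,10.5],"angular":[0,0,0]},{"hand":0.85,"travel":[0.4,0,11.4],"angular":[0,0,0]},{"hand":0.85,"travel":[0.4,0,11.4],"angular":[0,0,0]},{"hand":0.4,"travel":[0.4,0,11.4],"angular":[0,0,0]},{"hand":0.4,"travel":[0.4,0,11.4],"angular":[0,0,0]},{"hand":0.4,"travel":[0.4,0,11.4],"angular":[0,0,0]},{"hand":0.4,"travel":[0.4,0,11.4],"angular":[0,0,0]},{"hand":0.4,"travel":[0.4,0,11.4],"angular":[0,0,0]}]'
python3 -m creep '[{"hand":0.3,"travel":[0,0,-2],"angular":[0,0,0]},{"hand":0.3,"travel":[0,0,-6],"angular":[0,0,0]},{"hand":0.3,"travel":[0,0,-10],"angular":[0,0,0]},{"hand":0.3,"travel":[0,0,-14.3],"angular":[0,0,0]},{"hand":0.3,"travel":[0,0,-14.3],"angular":[0,0,0]}]'
python3 -c "
from h import *
a=ctrl.get_image('wrist'); print(tiles(a,'mustard',300,9000,140)[:3]); plan(463,161,110,-59.3)"
```

```text
clock: 19.8
eef_pos: [676.1, -130.3, -30.9]
tool_rot: [-3.134, -0.007, -0.876]
force: [-0.8, 0.2, 8.1]
width: 57.2
clock: 20.3
eef_pos: [679.8, -131.4, 120.0]
tool_rot: [-3.125, -0.017, -0.876]
force: [1.4, -1.0, -0.4]
width: 57.1
[('mustard', [235.0, 21.0], 4013, [755.4, -41.4], 36.0)]
t=20.4 pos [ 677.6 -131.   116.7] yaw -50.2 F [-0.1 -0.7 -1.6] w 57.3 q1,q7 [ 0.18 -0.76]
  travel cm [-36.18  -2.21   0.23] ang [-0.8 -0.7  9.1]
```

```bash
python3 -m creep '[{"hand":0.3,"travel":[-36.2,-2.2,0.2],"angular":[-0.8,-0.7,9]},{"hand":0.3,"travel":[-36.2,-2.2,0.2],"angular":[-0.8,-0.7,9]},{"hand":0.3,"travel":[-36.2,-2.2,0.2],"angular":[-0.8,-0.7,9]},{"hand":0.3,"travel":[-36.2,-2.2,0.2],"angular":[-0.8,-0.7,9]},{"hand":0.3,"travel":[-36.2,-2.2,0.2],"angular":[-0.8,-0.7,9]},{"hand":0.3,"travel":[-36.2,-2.2,0.2],"angular":[-0.8,-0.7,9]},{"hand":0.3,"travel":[-36.2,-2.2,0.2],"angular":[-0.8,-0.7,9]},{"hand":0.3,"travel":[-36.2,-2.2,0.2],"angular":[-0.8,-0.7,9]},{"hand":0.3,"travel":[-36.2,-2.2,0.2],"angular":[-0.8,-0.7,9]},{"hand":0.3,"travel":[-36.2,-2.2,0.2],"angular":[-0.8,-0.7,9]},{"hand":0.3,"travel":[-36.2,-2.2,0.2],"angular":[-0.8,-0.7,9]}]'
python3 -c "
from h import *
plan(464,162,14,-59.3)"
```

```text
clock: 21.45
eef_pos: [464.0, 159.1, 110.1]
tool_rot: [-3.141, -0.001, -1.036]
force: [0.3, -0.1, -0.7]
width: 57.2
t=21.4 pos [464.  159.1 110.1] yaw -59.4 F [ 0.3 -0.1 -0.7] w 57.2 q1,q7 [-0.41 -1.4 ]
  travel cm [-0.26 -0.14  9.61] ang [-0.  -0.  -0.1]
```

```bash
python3 -m creep '[{"hand":0.3,"travel":[-0.3,-0.2,4],"angular":[0,0,0]},{"hand":0.3,"travel":[-0.3,-0.2,8],"angular":[0,0,0]},{"hand":0.3,"travel":[-0.3,-0.2,9.6],"angular":[0,0,0]},{"hand":0.3,"travel":[-0.3,-0.2,9.6],"angular":[0,0,0]}]'
python3 -m creep '[{"hand":0.82,"travel":[0,0,0],"angular":[0,0,0]},{"hand":0.82,"travel":[0,0,0],"angular":[0,0,0]},{"hand":0.82,"travel":[0,0,0],"angular":[0,0,0]},{"hand":0.82,"travel":[0,0,-5],"angular":[0,0,0]},{"hand":0.82,"travel":[0,0,-10],"angular":[0,0,0]},{"hand":0.82,"travel":[0,0,-10],"angular":[0,0,0]}]'
python3 -c "
from h import *
a=ctrl.get_image('wrist'); print(tiles(a,'mustard',300,9000,15))
a=ctrl.get_image('top'); print(tiles(a,'mustard'),tiles(a,'blue'))
plan(427,-376,80,-25.1)"
```

```text
clock: 21.85
eef_pos: [463.3, 160.1, 11.7]
tool_rot: [3.137, -0.001, -1.04]
force: [-1.2, 0.7, -0.3]
width: 57.1
clock: 22.45
eef_pos: [468.5, 162.1, 117.9]
tool_rot: [-3.134, -0.003, -1.04]
force: [0.9, 0.3, -0.2]
width: 70.6
[('mustard', [277.0, 205.0], 3517, [460.2, 159.0], 30.3), ('mustard', [276.0, 288.0], 1234, [381.9, 114.2], -15.5)]
[('mustard', [198.0, 224.0], 380, [462.9, 162.4], 30.0), ('mustard', [403.0, 237.0], 377, [425.8, -375.0], -25.1), ('mustard', [208.0, 245.0], 170, [409.2, 134.9], -6.3)] [('blue', [552.0, 156.0], 845, [642.9, -793.3], -8.2), ('blue', [352.0, 197.0], 322, [531.8, -244.6], -31.8), ('blue', [310.0, 235.0], 336, [431.6, -132.5], 27.3), ('blue', [361.0, 239.0], 343, [420.4, -264.3], 39.6)]
t=22.6 pos [465.  161.  113.8] yaw -59.6 F [-0.  -0.4 -0. ] w 70.2 q1,q7 [-0.41 -1.4 ]
  travel cm [44.36 30.49  3.45] ang [  0.   -0.1 -34.5]
```

```bash
python3 -m creep '[{"hand":0.85,"travel":[44.4,30.5,0],"angular":[0,0,-34.5]},{"hand":0.85,"travel":[44.4,30.5,0],"angular":[0,0,-34.5]},{"hand":0.85,"travel":[44.4,30.5,0],"angular":[0,0,-34.5]},{"hand":0.85,"travel":[44.4,30.5,0],"angular":[0,0,-34.5]},{"hand":0.85,"travel":[44.4,30.5,0],"angular":[0,0,-34.5]},{"hand":0.85,"travel":[44.4,30.5,0],"angular":[0,0,-34.5]},{"hand":0.85,"travel":[44.4,30.5,3.5],"angular":[0,0,-34.5]},{"hand":0.85,"travel":[44.4,30.5,3.5],"angular":[0,0,-34.5]},{"hand":0.85,"travel":[44.4,30.5,3.5],"angular":[0,0,-34.5]},{"hand":0.85,"travel":[44.4,30.5,3.5],"angular":[0,0,-34.5]},{"hand":0.85,"travel":[44.4,30.5,3.5],"angular":[0,0,-34.5]},{"hand":0.85,"travel":[44.4,30.5,3.5],"angular":[0,0,-34.5]},{"hand":0.85,"travel":[44.4,30.5,3.5],"angular":[0,0,-34.5]},{"hand":0.85,"travel":[44.4,30.5,3.5],"angular":[0,0,-34.5]},{"hand":0.85,"travel":[44.4,30.5,3.5],"angular":[0,0,-34.5]}]'
python3 -c "
from h import *
a=save('wrist','w12.png'); t=[x for x in tiles(a,'mustard',300,9000) if abs(x[3][0]-427)<50]; print(t)
for x in t: plan(*x[3],-33,x[4])"
```

```text
clock: 24.05
eef_pos: [427.6, -374.3, 79.5]
tool_rot: [-3.141, -0.001, -0.435]
force: [0.4, 0.3, 0.2]
width: 72.7
[('mustard', [280.0, 208.0], 3419, [428.3, -375.0], -25.6)]
t=24.1 pos [ 427.6 -374.6   79.6] yaw -24.9 F [ 0.5 -0.1  0.4] w 72.7 q1,q7 [0.81 0.03]
  travel cm [7.000e-02 1.000e-02 1.126e+01] ang [ 0.  -0.   0.7]
```

```bash
python3 -m creep '[{"hand":0.85,"travel":[0,0,4],"angular":[0,0,0.5]},{"hand":0.85,"travel":[0,0,8],"angular":[0,0,0.5]},{"hand":0.85,"travel":[0,0,10.5],"angular":[0,0,0.5]},{"hand":0.85,"travel":[0,0,11.3],"angular":[0,0,0.5]},{"hand":0.85,"travel":[0,0,11.3],"angular":[0,0,0.5]},{"hand":0.4,"travel":[0,0,11.3],"angular":[0,0,0.5]},{"hand":0.4,"travel":[0,0,11.3],"angular":[0,0,0.5]},{"hand":0.4,"travel":[0,0,11.3],"angular":[0,0,0.5]},{"hand":0.4,"travel":[0,0,11.3],"angular":[0,0,0.5]},{"hand":0.4,"travel":[0,0,11.3],"angular":[0,0,0.5]}]'
python3 -m creep '[{"hand":0.3,"travel":[0,0,-2],"angular":[0,0,0]},{"hand":0.3,"travel":[0,0,-6],"angular":[0,0,0]},{"hand":0.3,"travel":[0,0,-10],"angular":[0,0,0]},{"hand":0.3,"travel":[0,0,-14.3],"angular":[0,0,0]},{"hand":0.3,"travel":[0,0,-14.3],"angular":[0,0,0]},{"hand":0.3,"travel":[0,0,-14.3],"angular":[0,0,0]}]'
python3 -c "
from h import *
plan(464,161,110,-59.3)"
```

```text
clock: 25.1
eef_pos: [429.0, -375.2, -31.5]
tool_rot: [3.141, -0.004, -0.443]
force: [0.1, 1.5, 7.3]
width: 57.2
clock: 25.7
eef_pos: [429.0, -375.7, 113.1]
tool_rot: [3.14, -0.007, -0.444]
force: [-0.4, 0.2, -2.2]
width: 57.3
t=25.7 pos [ 429.  -375.7  113.1] yaw -25.4 F [-0.4  0.2 -2.2] w 57.3 q1,q7 [0.82 0.03]
  travel cm [-19.87 -49.98   0.09] ang [-0.  -0.4 33.9]
```

```bash
python3 -m creep '[{"hand":0.3,"travel":[-19.9,-50,0],"angular":[0,0,34]},{"hand":0.3,"travel":[-19.9,-50,0],"angular":[0,0,34]},{"hand":0.3,"travel":[-19.9,-50,0],"angular":[0,0,34]},{"hand":0.3,"travel":[-19.9,-50,0],"angular":[0,0,34]},{"hand":0.3,"travel":[-19.9,-50,0],"angular":[0,0,34]},{"hand":0.3,"travel":[-19.9,-50,0],"angular":[0,0,34]},{"hand":0.3,"travel":[-19.9,-50,0],"angular":[0,0,34]},{"hand":0.3,"travel":[-19.9,-50,0],"angular":[0,0,34]},{"hand":0.3,"travel":[-19.9,-50,0],"angular":[0,0,34]},{"hand":0.3,"travel":[-19.9,-50,0],"angular":[0,0,34]},{"hand":0.3,"travel":[-19.9,-50,0],"angular":[0,0,34]},{"hand":0.3,"travel":[-19.9,-50,0],"angular":[0,0,34]},{"hand":0.3,"travel":[-19.9,-50,0],"angular":[0,0,34]},{"hand":0.3,"travel":[-19.9,-50,0],"angular":[0,0,34]}]'
python3 -c "
from h import *
plan(464,162,18,-59.3)"
```

```text
clock: 27.1
eef_pos: [463.0, 159.4, 110.0]
tool_rot: [3.141, -0.007, -1.039]
force: [-0.3, -0.8, -0.5]
width: 57.4
t=27.1 pos [463.  159.4 110. ] yaw -59.5 F [-0.3 -0.8 -0.5] w 57.4 q1,q7 [-0.41 -1.42]
  travel cm [-0.24 -0.22  9.2 ] ang [ 0.  -0.4 -0.2]
```

```bash
python3 -m creep '[{"hand":0.3,"travel":[-0.3,-0.2,4],"angular":[0,0,0]},{"hand":0.3,"travel":[-0.3,-0.2,8],"angular":[0,0,0]},{"hand":0.3,"travel":[-0.3,-0.2,9.7],"angular":[0,0,0]},{"hand":0.3,"travel":[-0.3,-0.2,9.7],"angular":[0,0,0]}]'
python3 -m creep '[{"hand":0.82,"travel":[0,0,0],"angular":[0,0,0]},{"hand":0.82,"travel":[0,0,0],"angular":[0,0,0]},{"hand":0.82,"travel":[0,0,0],"angular":[0,0,0]},{"hand":0.82,"travel":[0,0,-5],"angular":[0,0,0]},{"hand":0.82,"travel":[0,0,-10],"angular":[0,0,0]},{"hand":0.82,"travel":[0,0,-12],"angular":[0,0,0]},{"hand":0.82,"travel":[0,0,-12],"angular":[0,0,0]}]'
python3 -c "
from h import *
b=ctrl.get_image('wrist'); print(tiles(b,'mustard',300,9000,40))
a=ctrl.get_image('top'); print(tiles(a,'mustard'),lid(a,np.array([551,214.5])),tiles(a,'blue'))
cv2.imwrite('pics/c13.png',np.hstack([b['frame'][:,60:500],cv2.resize(a['frame'][125:255,110:250],(360,420))])[:,:,::-1])
plan(550.5,214.5,130,-59.3)"
```

```text
clock: 27.5
eef_pos: [461.4, 159.3, 10.7]
tool_rot: [3.135, -0.007, -1.042]
force: [0.0, -0.4, -0.6]
width: 57.2
clock: 28.2
eef_pos: [464.5, 161.6, 134.8]
tool_rot: [-3.139, -0.008, -1.042]
force: [0.4, -0.2, 1.2]
width: 70.1
[('mustard', [278.0, 200.0], 3616, [463.5, 160.4], 30.5), ('mustard', [277.0, 275.0], 1114, [395.7, 122.1], -16.1)]
[('mustard', [198.0, 224.0], 385, [463.1, 162.9], 30.4), ('mustard', [208.0, 245.0], 169, [409.1, 134.8], 3.0)] (array([560.64425379, 214.10321089]), np.float64(-138.50015764837786), 51, 0) [('blue', [552.0, 156.0], 845, [643.7, -793.6], -7.9), ('blue', [352.0, 198.0], 321, [531.6, -244.7], -32.3), ('blue', [310.0, 235.0], 336, [431.6, -132.4], 27.5), ('blue', [361.0, 239.0], 342, [420.4, -264.2], 39.3)]
t=28.3 pos [461.9 160.7 131.6] yaw -59.7 F [ 0.1 -0.1  0.2] w 70.0 q1,q7 [-0.42 -1.42]
  travel cm [ -0.18 -10.36   0.11] ang [ 0.3 -0.4 -0.4]h.py:41: RuntimeWarning: Mean of empty slice.
  if d@(Q.mean(0)-m)<0:d=-d
  ret = ret.dtype.type(ret / rcount)
```

View pics/c13.png

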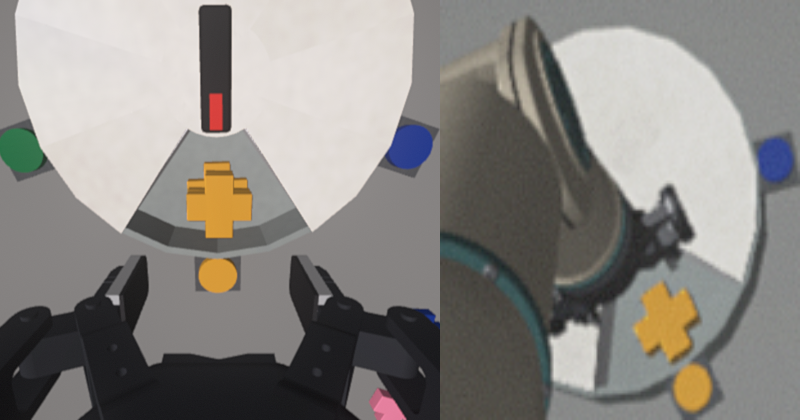

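All three mustard tiles lie stacked in the bin at (219,200), and the lid is still centred. Next: the handle, turning counter-clockwise 72°.

```bash
python3 -m creep '[{"hand":0.85,"travel":[-0.2,-5,-1],"angular":[0,0,0]},{"hand":0.85,"travel":[-0.2,-10.4,0],"angular":[0,0,0]},{"hand":0.85,"travel":[-0.2,-10.4,2],"angular":[0,0,0]},{"hand":0.85,"travel":[-0.2,-10.4,5],"angular":[0,0,0]},{"hand":0.85,"travel":[-0.2,-10.4,7.3],"angular":[0,0,0]},{"hand":0.85,"travel":[-0.2,-10.4,7.3],"angular":[0,0,0]},{"hand":0.1,"travel":[-0.2,-10.4,7.3],"angular":[0,0,0]},{"hand":0,"travel":[-0.2,-10.4,7.3],"angular":[0,0,0]},{"hand":0,"travel":[-0.2,-10.4,7.3],"angular":[0,0,0]},{"hand":0,"travel":[-0.2,-10.4,7.3],"angular":[0,0,0]},{"hand":0,"travel":[-0.2,-10.4,7.3],"angular":[0,0,0]},{"hand":0,"travel":[-0.2,-10.4,7.3],"angular":[0,0,0]},{"hand":0,"travel":[-0.2,-10.4,7.3],"angular":[0,0,0]}]'
python3 -c "
from h import *
plan(550.5,214.5,58.4,-59.3)"
```

```text
clock: 29.6
eef_pos: [551.7, 214.2, 59.6]
tool_rot: [3.139, -0.008, -1.042]
force: [-1.2, -0.5, 6.3]
width: 18.4
t=29.6 pos [551.7 214.2  59.6] yaw -59.7 F [-1.2 -0.5  6.3] w 18.4 q1,q7 [-0.44 -1.45]
  travel cm [-0.09  0.09  0.12] ang [ 0.1 -0.5 -0.4]
```

```bash
python3 -m creep '[{"hand":0,"travel":[0,0,0],"angular":[0,0,-8]},{"hand":0,"travel":[0,0,0],"angular":[0,0,-16]},{"hand":0,"travel":[0,0,0],"angular":[0,0,-24]},{"hand":0,"travel":[0,0,0],"angular":[0,0,-32]},{"hand":0,"travel":[0,0,0],"angular":[0,0,-40]},{"hand":0,"travel":[0,0,0],"angular":[0,0,-48]},{"hand":0,"travel":[0,0,0],"angular":[0,0,-56]},{"hand":0,"travel":[0,0,0],"angular":[0,0,-64]},{"hand":0,"travel":[0,0,0],"angular":[0,0,-72]},{"hand":0,"travel":[0,0,0],"angular":[0,0,-72]},{"hand":0,"travel":[0,0,0],"angular":[0,0,-72]},{"hand":0,"travel":[0,0,0],"angular":[0,0,-72]}]'
python3 -m creep '[{"hand":0.5,"travel":[0,0,0],"angular":[0,0,0]},{"hand":0.5,"travel":[0,0,0],"angular":[0,0,0]},{"hand":0.5,"travel":[0,0,0],"angular":[0,0,0]},{"hand":0.85,"travel":[0,0,-5],"angular":[0,0,0]},{"hand":0.85,"travel":[0,0,-7],"angular":[0,0,0]},{"hand":0.85,"travel":[0,0,-7],"angular":[0,0,0]},{"hand":0.85,"travel":[0,0,-7],"angular":[0,0,0]}]'
python3 -c "
from h import *
im=save('wrist','w14.png')
f=im['frame'].astype(int)
red=np.argwhere((f[...,0]>140)&(f[...,1]<70)&(f[...,2]<70)); print(red.mean(0)[::-1], ray(im,*red.mean(0)[::-1],110))
for n in CH: print(n,[(np.round(d['at']),round(d['confidence'],2)) for d in ctrl.spot_point('wrist',n)])
print(ctrl.read_state()['eef_pos'])
a=ctrl.get_image('top'); print(tiles(a,'blue'))
"
```

```text
clock: 30.8
eef_pos: [550.0, 214.9, 59.6]
tool_rot: [3.134, 0.002, 0.212]
force: [-5.4, 1.4, 1.0]
width: 18.1
clock: 31.5
eef_pos: [550.5, 215.1, 129.9]
tool_rot: [3.134, 0.001, 0.211]
force: [-0.3, 0.2, -1.0]
width: 72.4
[277.98333333 259.14      ] [555.30452298 190.17214598 110.        ]
chip_blue [(array([588.,  46.,  52.]), 0.72)]
chip_mustard [(array([405., 130.,  50.]), 0.75)]
chip_green [(array([421., 324.,  51.]), 0.85)]
chip_white [(array([618., 370.,  54.]), 0.79)]
[549.36008653 215.09844656 128.47123915]
[('blue', [552.0, 156.0], 851, [643.3, -793.4], -8.1), ('blue', [352.0, 198.0], 323, [531.6, -244.7], -31.6), ('blue', [310.0, 235.0], 337, [431.5, -132.5], 27.3), ('blue', [361.0, 239.0], 343, [420.5, -264.2], 39.6)]
```

View pics/w14.png

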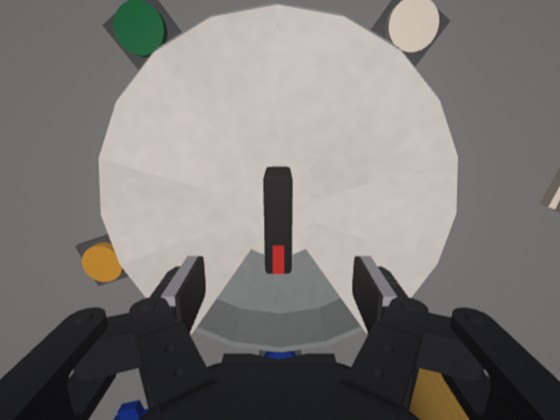

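The lid is centred over blue: the chip is at (280,355) below the red stripe at (278,259), with green and white symmetric. Now blue tile A at (431,-132).

```bash
python3 -c "
from h import *
plan(433,-131.5,85,27.5)"
```

```text
t=31.8 pos [549.5 215.2 128.6] yaw 12.2 F [ 0.6  0.2 -0.2] w 72.7 q1,q7 [-0.2 -0.5]
  travel cm [-18.68  31.4    4.68] ang [  0.4   0.3 -15.3]
```

```bash
python3 -m creep '[{"hand":0.85,"travel":[-18.7,31.4,0],"angular":[0.4,0,-15.3]},{"hand":0.85,"travel":[-18.7,31.4,0],"angular":[0.4,0,-15.3]},{"hand":0.85,"travel":[-18.7,31.4,0],"angular":[0.4,0,-15.3]},{"hand":0.85,"travel":[-18.7,31.4,0],"angular":[0.4,0,-15.3]},{"hand":0.85,"travel":[-18.7,31.4,4.7],"angular":[0.4,0,-15.3]},{"hand":0.85,"travel":[-18.7,31.4,4.7],"angular":[0.4,0,-15.3]},{"hand":0.85,"travel":[-18.7,31.4,4.7],"angular":[0.4,0,-15.3]},{"hand":0.85,"travel":[-18.7,31.4,4.7],"angular":[0.4,0,-15.3]},{"hand":0.85,"travel":[-18.7,31.4,4.7],"angular":[0.4,0,-15.3]},{"hand":0.85,"travel":[-18.7,31.4,4.7],"angular":[0.4,0,-15.3]},{"hand":0.85,"travel":[-18.7,31.4,4.7],"angular":[0.4,0,-15.3]}]'
python3 -c "
from h import *
a=save('wrist','w15.png'); t=[x for x in tiles(a,'blue',300,9000) if abs(x[3][0]-432)<60 and abs(x[3][1]+132)<60]; print(t)
for x in t: plan(*x[3],-33,x[4])"
```

```text
clock: 32.9
eef_pos: [433.8, -130.0, 85.1]
tool_rot: [-3.141, 0.003, 0.481]
force: [-0.5, 0.7, -0.8]
width: 72.7
[('blue', [276.0, 207.0], 3197, [432.0, -131.9], 27.7)]
t=33.0 pos [ 433.8 -129.9   85.1] yaw 27.6 F [ 0.4  0.7 -0.5] w 72.7 q1,q7 [0.52 0.23]
  travel cm [-0.21  0.09 11.81] ang [-0.   0.2 -0.1]
```

```bash
python3 -m creep '[{"hand":0.85,"travel":[-0.2,0.1,4],"angular":[0,0,0]},{"hand":0.85,"travel":[-0.2,0.1,8],"angular":[0,0,0]},{"hand":0.85,"travel":[-0.2,0.1,11],"angular":[0,0,0]},{"hand":0.85,"travel":[-0.2,0.1,11.8],"angular":[0,0,0]},{"hand":0.85,"travel":[-0.2,0.1,11.8],"angular":[0,0,0]},{"hand":0.4,"travel":[-0.2,0.1,11.8],"angular":[0,0,0]},{"hand":0.4,"travel":[-0.2,0.1,11.8],"angular":[0,0,0]},{"hand":0.4,"travel":[-0.2,0.1,11.8],"angular":[0,0,0]},{"hand":0.4,"travel":[-0.2,0.1,11.8],"angular":[0,0,0]},{"hand":0.4,"travel":[-0.2,0.1,11.8],"angular":[0,0,0]}]'
python3 -m creep '[{"hand":0.3,"travel":[0,0,-2],"angular":[0,0,0]},{"hand":0.3,"travel":[0,0,-6],"angular":[0,0,0]},{"hand":0.3,"travel":[0,0,-10],"angular":[0,0,0]},{"hand":0.3,"travel":[0,0,-14.3],"angular":[0,0,0]},{"hand":0.3,"travel":[0,0,-14.3],"angular":[0,0,0]},{"hand":0.3,"travel":[0,0,-14.3],"angular":[0,0,0]}]'
python3 -c "
from h import *
plan(572,118.5,110,12.6)"
```

```text
clock: 33.95
eef_pos: [433.3, -131.6, -31.8]
tool_rot: [3.141, 0.001, 0.482]
force: [-0.8, 1.8, 6.8]
width: 57.2
clock: 34.55
eef_pos: [433.8, -132.2, 112.3]
tool_rot: [3.138, -0.001, 0.481]
force: [-0.3, 1.1, -0.9]
width: 57.0
t=34.5 pos [ 433.8 -132.2  112.3] yaw 27.6 F [-0.3  1.1 -0.9] w 57.0 q1,q7 [0.66 0.15]
  travel cm [ 23.85 -15.83   0.19] ang [ 0.2 -0.1 15. ]
```

```bash
python3 -m creep '[{"hand":0.3,"travel":[23.9,-15.8,0.2],"angular":[0,0,15]},{"hand":0.3,"travel":[23.9,-15.8,0.2],"angular":[0,0,15]},{"hand":0.3,"travel":[23.9,-15.8,0.2],"angular":[0,0,15]},{"hand":0.3,"travel":[23.9,-15.8,0.2],"angular":[0,0,15]},{"hand":0.3,"travel":[23.9,-15.8,0.2],"angular":[0,0,15]},{"hand":0.3,"travel":[23.9,-15.8,0.2],"angular":[0,0,15]},{"hand":0.3,"travel":[23.9,-15.8,0.2],"angular":[0,0,15]},{"hand":0.3,"travel":[23.9,-15.8,0.2],"angular":[0,0,15]},{"hand":0.3,"travel":[23.9,-15.8,0.2],"angular":[0,0,15]}]'
python3 -c "
from h import *
plan(572,118.5,12,12.6); a=ctrl.get_image('wrist'); print(tiles(a,'blue',300,30000,60))"
```

```text
clock: 35.45
eef_pos: [571.2, 116.5, 108.5]
tool_rot: [3.137, 0.002, 0.218]
force: [-0.6, 0.4, -1.7]
width: 57.4
t=35.5 pos [571.2 116.5 108.5] yaw 12.5 F [-0.6  0.4 -1.7] w 57.4 q1,q7 [ 0.06 -0.44]
  travel cm [ 0.14 -0.22  9.65] ang [ 0.3  0.1 -0.1]
[('blue', [278.0, 269.0], 9578, [581.7, 68.0], 12.5)]
```

```bash
python3 -m creep '[{"hand":0.3,"travel":[0.1,-0.2,4],"angular":[0,0,0]},{"hand":0.3,"travel":[0.1,-0.2,8],"angular":[0,0,0]},{"hand":0.3,"travel":[0.1,-0.2,9.7],"angular":[0,0,0]},{"hand":0.3,"travel":[0.1,-0.2,9.7],"angular":[0,0,0]}]'
python3 -m creep '[{"hand":0.82,"travel":[0,0,0],"angular":[0,0,0]},{"hand":0.82,"travel":[0,0,0],"angular":[0,0,0]},{"hand":0.82,"travel":[0,0,0],"angular":[0,0,0]},{"hand":0.82,"travel":[0,0,-5],"angular":[0,0,0]},{"hand":0.82,"travel":[0,0,-10],"angular":[0,0,0]},{"hand":0.82,"travel":[0,0,-10],"angular":[0,0,0]}]'
python3 -c "
from h import *
a=ctrl.get_image('wrist'); print(tiles(a,'blue',300,9000,15))
a=ctrl.get_image('top'); print(tiles(a,'blue'))
plan(533,-244,85,-32)"
```

```text
clock: 35.9
eef_pos: [569.3, 115.4, 9.2]
tool_rot: [3.136, 0.007, 0.216]
force: [-0.4, -0.3, -0.2]
width: 56.9
clock: 36.5
eef_pos: [575.0, 118.5, 116.6]
tool_rot: [3.137, -0.006, 0.216]
force: [0.5, 1.3, 0.5]
width: 69.9
[('blue', [273.0, 199.0], 2646, [571.3, 114.4], 12.2), ('blue', [275.0, 286.0], 1207, [592.8, 23.0], -32.6)]
[('blue', [552.0, 156.0], 842, [644.1, -793.8], -7.7), ('blue', [351.0, 198.0], 320, [531.7, -244.4], -31.6), ('blue', [361.0, 239.0], 342, [420.4, -264.2], 39.4)]
t=36.6 pos [571.3 116.3 111.6] yaw 12.3 F [-0.3 -1.2 -0.3] w 69.9 q1,q7 [ 0.06 -0.45]
  travel cm [-11.44  34.36   2.9 ] ang [ 0.4  0.  44.3]
```

```bash
python3 -m creep '[{"hand":0.85,"travel":[-11.4,34.4,0],"angular":[0.4,0,44.3]},{"hand":0.85,"travel":[-11.4,34.4,0],"angular":[0.4,0,44.3]},{"hand":0.85,"travel":[-11.4,34.4,0],"angular":[0.4,0,44.3]},{"hand":0.85,"travel":[-11.4,34.4,0],"angular":[0.4,0,44.3]},{"hand":0.85,"travel":[-11.4,34.4,2.9],"angular":[0.4,0,44.3]},{"hand":0.85,"travel":[-11.4,34.4,2.9],"angular":[0.4,0,44.3]},{"hand":0.85,"travel":[-11.4,34.4,2.9],"angular":[0.4,0,44.3]},{"hand":0.85,"travel":[-11.4,34.4,2.9],"angular":[0.4,0,44.3]},{"hand":0.85,"travel":[-11.4,34.4,2.9],"angular":[0.4,0,44.3]},{"hand":0.85,"travel":[-11.4,34.4,2.9],"angular":[0.4,0,44.3]},{"hand":0.85,"travel":[-11.4,34.4,2.9],"angular":[0.4,0,44.3]}]'
python3 -c "
from h import *
a=save('wrist','w16.png'); t=[x for x in tiles(a,'blue',300,9000) if abs(x[3][0]-532)<60 and abs(x[3][1]+244)<60]; print(t)
for x in t: plan(*x[3],-33,x[4])"
```

```text
clock: 37.7
eef_pos: [534.1, -241.4, 85.1]
tool_rot: [-3.14, 0.001, -0.554]
force: [1.0, 0.4, 0.5]
width: 72.5
[('blue', [281.0, 208.0], 3179, [534.7, -244.0], -32.1)]
t=37.8 pos [ 534.2 -241.6   85.3] yaw -31.7 F [ 0.4 -0.3  0.3] w 72.4 q1,q7 [ 0.58 -0.46]
  travel cm [ 0.17  0.19 11.83] ang [-0.1  0.   0.4]
```

```bash
python3 -m creep '[{"hand":0.85,"travel":[0.2,0.2,4],"angular":[0,0,0.4]},{"hand":0.85,"travel":[0.2,0.2,8],"angular":[0,0,0.4]},{"hand":0.85,"travel":[0.2,0.2,11],"angular":[0,0,0.4]},{"hand":0.85,"travel":[0.2,0.2,11.8],"angular":[0,0,0.4]},{"hand":0.85,"travel":[0.2,0.2,11.8],"angular":[0,0,0.4]},{"hand":0.4,"travel":[0.2,0.2,11.8],"angular":[0,0,0.4]},{"hand":0.4,"travel":[0.2,0.2,11.8],"angular":[0,0,0.4]},{"hand":0.4,"travel":[0.2,0.2,11.8],"angular":[0,0,0.4]},{"hand":0.4,"travel":[0.2,0.2,11.8],"angular":[0,0,0.4]},{"hand":0.4,"travel":[0.2,0.2,11.8],"angular":[0,0,0.4]}]'
python3 -m creep '[{"hand":0.3,"travel":[0,0,-2],"angular":[0,0,0]},{"hand":0.3,"travel":[0,0,-6],"angular":[0,0,0]},{"hand":0.3,"travel":[0,0,-10],"angular":[0,0,0]},{"hand":0.3,"travel":[0,0,-14.3],"angular":[0,0,0]},{"hand":0.3,"travel":[0,0,-14.3],"angular":[0,0,0]},{"hand":0.3,"travel":[0,0,-14.3],"angular":[0,0,0]}]'
python3 -c "
from h import *
plan(573,121,110,12.6)"
```

```text
clock: 38.75
eef_pos: [536.7, -244.2, -30.5]
tool_rot: [-3.139, -0.003, -0.561]
force: [-0.0, 0.8, 7.3]
width: 56.7
clock: 39.35
eef_pos: [536.8, -245.0, 114.3]
tool_rot: [-3.139, -0.006, -0.561]
force: [-0.1, -0.6, -1.4]
width: 57.0
t=39.4 pos [ 536.8 -245.   114.3] yaw -32.2 F [-0.1 -0.6 -1.4] w 57.0 q1,q7 [ 0.6  -0.45]
  travel cm [-16.42 -32.91   0.4 ] ang [  0.   -0.4 -44.8]
```

```bash
python3 -m creep '[{"hand":0.3,"travel":[-16.4,-33,0.3],"angular":[0,0,-44.8]},{"hand":0.3,"travel":[-16.4,-33,0.3],"angular":[0,0,-44.8]},{"hand":0.3,"travel":[-16.4,-33,0.3],"angular":[0,0,-44.8]},{"hand":0.3,"travel":[-16.4,-33,0.3],"angular":[0,0,-44.8]},{"hand":0.3,"travel":[-16.4,-33,0.3],"angular":[0,0,-44.8]},{"hand":0.3,"travel":[-16.4,-33,0.3],"angular":[0,0,-44.8]},{"hand":0.3,"travel":[-16.4,-33,0.3],"angular":[0,0,-44.8]},{"hand":0.3,"travel":[-16.4,-33,0.3],"angular":[0,0,-44.8]},{"hand":0.3,"travel":[-16.4,-33,0.3],"angular":[0,0,-44.8]},{"hand":0.3,"travel":[-16.4,-33,0.3],"angular":[0,0,-44.8]},{"hand":0.3,"travel":[-16.4,-33,0.3],"angular":[0,0,-44.8]},{"hand":0.3,"travel":[-16.4,-33,0.3],"angular":[0,0,-44.8]}]'
python3 -c "
from h import *
plan(572.5,120,13,12.6)"
```

```text
clock: 40.55
eef_pos: [573.5, 119.3, 110.6]
tool_rot: [3.138, -0.005, 0.218]
force: [-0.2, 0.7, -1.0]
width: 56.9
t=40.5 pos [573.5 119.3 110.6] yaw 12.5 F [-0.2  0.7 -1. ] w 56.9 q1,q7 [ 0.07 -0.46]
  travel cm [-0.13 -0.12  9.76] ang [ 0.2 -0.3 -0.1]
```

```bash
python3 -m creep '[{"hand":0.3,"travel":[-0.1,-0.1,4],"angular":[0,0,0]},{"hand":0.3,"travel":[-0.1,-0.1,8],"angular":[0,0,0]},{"hand":0.3,"travel":[-0.1,-0.1,9.7],"angular":[0,0,0]},{"hand":0.3,"travel":[-0.1,-0.1,9.7],"angular":[0,0,0]}]'
python3 -m creep '[{"hand":0.82,"travel":[0,0,0],"angular":[0,0,0]},{"hand":0.82,"travel":[0,0,0],"angular":[0,0,0]},{"hand":0.82,"travel":[0,0,0],"angular":[0,0,0]},{"hand":0.82,"travel":[0,0,-5],"angular":[0,0,0]},{"hand":0.82,"travel":[0,0,-10],"angular":[0,0,0]},{"hand":0.82,"travel":[0,0,-10],"angular":[0,0,0]}]'
python3 -c "
from h import *
a=ctrl.get_image('wrist'); print(tiles(a,'blue',300,9000,27))
a=ctrl.get_image('top'); print(tiles(a,'blue'))
plan(422,-263.5,85,39.5)"
```

```text
clock: 40.95
eef_pos: [570.6, 117.6, 10.9]
tool_rot: [3.137, 0.001, 0.216]
force: [-0.1, 0.5, -1.0]
width: 56.8
clock: 41.55
eef_pos: [575.7, 120.5, 118.3]
tool_rot: [3.138, -0.013, 0.216]
force: [-0.3, 0.5, -0.0]
width: 70.3
[('blue', [273.0, 203.0], 3037, [572.9, 116.2], 12.3), ('blue', [273.0, 287.0], 1186, [591.3, 30.2], -32.1)]
[('blue', [552.0, 156.0], 847, [643.7, -793.6], -7.9), ('blue', [361.0, 239.0], 342, [420.4, -264.2], 39.3)]
t=41.6 pos [572.1 118.2 113.4] yaw 12.4 F [0.6 0.2 0.2] w 69.8 q1,q7 [ 0.07 -0.46]
  travel cm [-22.84  34.06   2.92] ang [  0.3  -0.1 -27.1]
```

```bash
python3 -m creep '[{"hand":0.85,"travel":[-22.8,34.1,0],"angular":[0.3,0,-27]},{"hand":0.85,"travel":[-22.8,34.1,0],"angular":[0.3,0,-27]},{"hand":0.85,"travel":[-22.8,34.1,0],"angular":[0.3,0,-27]},{"hand":0.85,"travel":[-22.8,34.1,0],"angular":[0.3,0,-27]},{"hand":0.85,"travel":[-22.8,34.1,2.9],"angular":[0.3,0,-27]},{"hand":0.85,"travel":[-22.8,34.1,2.9],"angular":[0.3,0,-27]},{"hand":0.85,"travel":[-22.8,34.1,2.9],"angular":[0.3,0,-27]},{"hand":0.85,"travel":[-22.8,34.1,2.9],"angular":[0.3,0,-27]},{"hand":0.85,"travel":[-22.8,34.1,2.9],"angular":[0.3,0,-27]},{"hand":0.85,"travel":[-22.8,34.1,2.9],"angular":[0.3,0,-27]},{"hand":0.85,"travel":[-22.8,34.1,2.9],"angular":[0.3,0,-27]},{"hand":0.85,"travel":[-22.8,34.1,2.9],"angular":[0.3,0,-27]}]'
python3 -c "
from h import *
a=save('wrist','w17.png'); t=[x for x in tiles(a,'blue',300,9000) if abs(x[3][0]-422)<60 and abs(x[3][1]+264)<60]; print(t)
for x in t: plan(*x[3],-33,x[4])"
```

```text
clock: 42.85
eef_pos: [423.7, -261.5, 85.4]
tool_rot: [3.141, -0.004, 0.691]
force: [0.2, -0.9, 0.5]
width: 72.5
[('blue', [274.0, 205.0], 3189, [420.6, -264.1], 39.7)]
t=42.9 pos [ 423.7 -261.7   85.5] yaw 39.6 F [ 0.3  0.2 -0.5] w 72.4 q1,q7 [0.94 0.54]
  travel cm [-0.43 -0.03 11.85] ang [ 0.1 -0.2 -0.1]
```

```bash
python3 -m creep '[{"hand":0.85,"travel":[-0.4,0,4],"angular":[0,0,0]},{"hand":0.85,"travel":[-0.4,0,8],"angular":[0,0,0]},{"hand":0.85,"travel":[-0.4,0,11],"angular":[0,0,0]},{"hand":0.85,"travel":[-0.4,0,11.8],"angular":[0,0,0]},{"hand":0.85,"travel":[-0.4,0,11.8],"angular":[0,0,0]},{"hand":0.4,"travel":[-0.4,0,11.8],"angular":[0,0,0]},{"hand":0.4,"travel":[-0.4,0,11.8],"angular":[0,0,0]},{"hand":0.4,"travel":[-0.4,0,11.8],"angular":[0,0,0]},{"hand":0.4,"travel":[-0.4,0,11.8],"angular":[0,0,0]},{"hand":0.4,"travel":[-0.4,0,11.8],"angular":[0,0,0]}]'
python3 -m creep '[{"hand":0.3,"travel":[0,0,-2],"angular":[0,0,0]},{"hand":0.3,"travel":[0,0,-6],"angular":[0,0,0]},{"hand":0.3,"travel":[0,0,-10],"angular":[0,0,0]},{"hand":0.3,"travel":[0,0,-14.3],"angular":[0,0,0]},{"hand":0.3,"travel":[0,0,-14.3],"angular":[0,0,0]},{"hand":0.3,"travel":[0,0,-14.3],"angular":[0,0,0]}]'
python3 -c "
from h import *
plan(573,121,110,12.6)"
```

```text
clock: 43.9
eef_pos: [422.4, -263.9, -30.6]
tool_rot: [3.138, -0.005, 0.691]
force: [0.5, 2.2, 6.8]
width: 57.2
clock: 44.5
eef_pos: [421.9, -265.0, 114.1]
tool_rot: [3.134, -0.006, 0.69]
force: [-0.5, -0.5, -1.8]
width: 56.9
t=44.5 pos [ 421.9 -265.   114.1] yaw 39.5 F [-0.5 -0.5 -1.8] w 56.9 q1,q7 [0.98 0.58]
  travel cm [ 36.23 -20.15   0.47] ang [ 0.3 -0.4 26.9]
```

```bash
python3 -m creep '[{"hand":0.3,"travel":[36.2,-20.2,0.4],"angular":[0.3,0,26.9]},{"hand":0.3,"travel":[36.2,-20.2,0.4],"angular":[0.3,0,26.9]},{"hand":0.3,"travel":[36.2,-20.2,0.4],"angular":[0.3,0,26.9]},{"hand":0.3,"travel":[36.2,-20.2,0.4],"angular":[0.3,0,26.9]},{"hand":0.3,"travel":[36.2,-20.2,0.4],"angular":[0.3,0,26.9]},{"hand":0.3,"travel":[36.2,-20.2,0.4],"angular":[0.3,0,26.9]},{"hand":0.3,"travel":[36.2,-20.2,0.4],"angular":[0.3,0,26.9]},{"hand":0.3,"travel":[36.2,-20.2,0.4],"angular":[0.3,0,26.9]},{"hand":0.3,"travel":[36.2,-20.2,0.4],"angular":[0.3,0,26.9]},{"hand":0.3,"travel":[36.2,-20.2,0.4],"angular":[0.3,0,26.9]},{"hand":0.3,"travel":[36.2,-20.2,0.4],"angular":[0.3,0,26.9]},{"hand":0.3,"travel":[36.2,-20.2,0.4],"angular":[0.3,0,26.9]}]'
python3 -c "
from h import *
plan(572.5,120,12,12.6)"
```

```text
clock: 45.7
eef_pos: [571.6, 118.3, 110.0]
tool_rot: [3.141, -0.005, 0.218]
force: [-1.0, -0.2, -0.3]
width: 56.4
t=45.7 pos [571.6 118.3 110. ] yaw 12.5 F [-1.  -0.2 -0.3] w 56.4 q1,q7 [ 0.08 -0.46]
  travel cm [ 0.08 -0.16  9.8 ] ang [ 0.1 -0.3 -0.1]
```

```bash
python3 -m creep '[{"hand":0.3,"travel":[0.1,-0.2,4],"angular":[0,0,0]},{"hand":0.3,"travel":[0.1,-0.2,8],"angular":[0,0,0]},{"hand":0.3,"travel":[0.1,-0.2,9.7],"angular":[0,0,0]},{"hand":0.3,"travel":[0.1,-0.2,9.7],"angular":[0,0,0]}]'
python3 -m creep '[{"hand":0.82,"travel":[0,0,0],"angular":[0,0,0]},{"hand":0.82,"travel":[0,0,0],"angular":[0,0,0]},{"hand":0.82,"travel":[0,0,0],"angular":[0,0,0]},{"hand":0.82,"travel":[0,0,-5],"angular":[0,0,0]},{"hand":0.82,"travel":[0,0,-10],"angular":[0,0,0]},{"hand":0.82,"travel":[0,0,-12],"angular":[0,0,0]},{"hand":0.82,"travel":[0,0,-12],"angular":[0,0,0]}]'
python3 -c "
from h import *
b=ctrl.get_image('wrist'); print(tiles(b,'blue',300,9000,40))
a=ctrl.get_image('top'); print(tiles(a,'blue'),tiles(a,'mustard'))
cv2.imwrite('pics/c18.png',np.hstack([b['frame'][:,60:500],cv2.resize(a['frame'][125:255,110:250],(360,420))])[:,:,::-1])
plan(550.5,214.5,130,12.6)"
```

```text
clock: 46.1
eef_pos: [570.0, 117.3, 10.3]
tool_rot: [3.139, 0.001, 0.216]
force: [0.5, 0.2, -0.8]
width: 56.7
clock: 46.8
eef_pos: [573.2, 118.7, 135.1]
tool_rot: [3.139, -0.008, 0.215]
force: [0.0, -0.4, -0.0]
width: 70.3
[('blue', [276.0, 199.0], 3093, [571.5, 117.2], 11.8), ('blue', [277.0, 276.0], 1068, [589.7, 38.7], -32.7)]
[('blue', [552.0, 156.0], 845, [643.7, -793.7], -7.8)] []
t=46.9 pos [570.5 117.3 131.2] yaw 12.3 F [ 0.2  0.  -1.3] w 70.0 q1,q7 [ 0.09 -0.45]
  travel cm [ 0.13 -9.92  0.09] ang [ 0.2 -0.  -0.3]
```

View pics/c18.png

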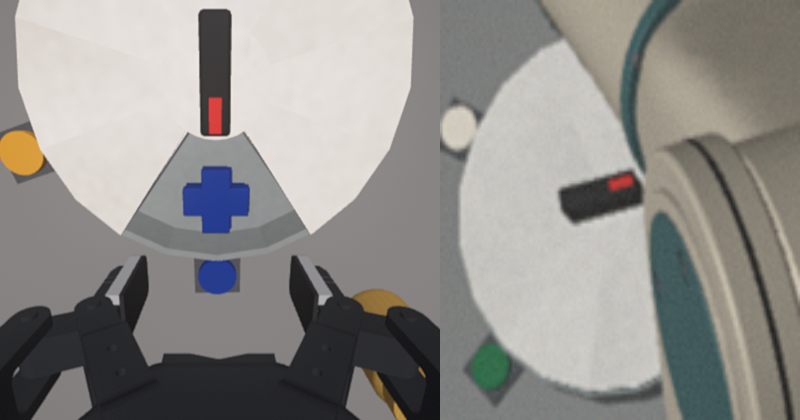

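The blue tiles are stacked in the blue bin at (216,199), and none are left on the table. Final turn: 72° counter-clockwise to the blank.

```bash
python3 -m creep '[{"hand":0.85,"travel":[0.1,-5,-1],"angular":[0,0,0]},{"hand":0.85,"travel":[0.1,-9.9,0],"angular":[0,0,0]},{"hand":0.85,"travel":[0.1,-9.9,2],"angular":[0,0,0]},{"hand":0.85,"travel":[0.1,-9.9,5],"angular":[0,0,0]},{"hand":0.85,"travel":[0.1,-9.9,7.3],"angular":[0,0,0]},{"hand":0.85,"travel":[0.1,-9.9,7.3],"angular":[0,0,0]},{"hand":0.1,"travel":[0.1,-9.9,7.3],"angular":[0,0,0]},{"hand":0,"travel":[0.1,-9.9,7.3],"angular":[0,0,0]},{"hand":0,"travel":[0.1,-9.9,7.3],"angular":[0,0,0]},{"hand":0,"travel":[0.1,-9.9,7.3],"angular":[0,0,0]},{"hand":0,"travel":[0.1,-9.9,7.3],"angular":[0,0,0]},{"hand":0,"travel":[0.1,-9.9,7.3],"angular":[0,0,0]},{"hand":0,"travel":[0.1,-9.9,7.3],"angular":[0,0,0]}]'
python3 -c "
from h import *
plan(550.5,214.5,58.4,84.8)"
```

```text
clock: 48.2
eef_pos: [550.3, 214.0, 59.2]
tool_rot: [3.138, -0.001, 0.215]
force: [-1.8, -0.7, 5.6]
width: 18.4
t=48.2 pos [550.3 214.   59.2] yaw 12.3 F [-1.8 -0.7  5.6] w 18.4 q1,q7 [-0.12 -0.67]
  travel cm [ 0.03 -0.04  0.08] ang [  0.2   0.1 -72.5]
```

```bash
python3 -m creep '[{"hand":0,"travel":[0,0,0],"angular":[0,0,-8]},{"hand":0,"travel":[0,0,0],"angular":[0,0,-16]},{"hand":0,"travel":[0,0,0],"angular":[0,0,-24]},{"hand":0,"travel":[0,0,0],"angular":[0,0,-32]},{"hand":0,"travel":[0,0,0],"angular":[0,0,-40]},{"hand":0,"travel":[0,0,0],"angular":[0,0,-48]},{"hand":0,"travel":[0,0,0],"angular":[0,0,-56]},{"hand":0,"travel":[0,0,0],"angular":[0,0,-64]},{"hand":0,"travel":[0,0,0],"angular":[0,0,-72]},{"hand":0,"travel":[0,0,0],"angular":[0,0,-72.5]},{"hand":0,"travel":[0,0,0],"angular":[0,0,-72.5]},{"hand":0,"travel":[0,0,0],"angular":[0,0,-72.5]}]'
python3 -m creep '[{"hand":0.5,"travel":[0,0,0],"angular":[0,0,0]},{"hand":0.5,"travel":[0,0,0],"angular":[0,0,0]},{"hand":0.5,"travel":[0,0,0],"angular":[0,0,0]},{"hand":0.85,"travel":[0,0,-5],"angular":[0,0,0]},{"hand":0.85,"travel":[0,0,-10],"angular":[0,0,0]},{"hand":0.85,"travel":[0,0,-12],"angular":[0,0,0]},{"hand":0.85,"travel":[0,0,-12],"angular":[0,0,0]},{"hand":0.85,"travel":[0,0,-12],"angular":[0,0,0]}]'
python3 -c "
from h import *
b=ctrl.get_image('wrist'); a=ctrl.get_image('top')
cv2.imwrite('pics/c19.png',np.hstack([b['frame'],cv2.resize(a['frame'][:, 100:420],(240,315),interpolation=cv2.INTER_AREA)[:].repeat(1,0) if 0 else cv2.copyMakeBorder(cv2.resize(a['frame'][100:340,110:350],(240,240)),0,180,0,0,cv2.BORDER_CONSTANT)])[:,:,::-1])
s=ctrl.read_state(); print(s['force'],s['eef_pos'],np.abs(s['qd']).max())"
```

```text
clock: 49.4
eef_pos: [550.0, 213.7, 59.3]
tool_rot: [3.14, 0.004, 1.478]
force: [-1.0, -0.8, -2.0]
width: 18.3
clock: 50.2
eef_pos: [550.0, 213.8, 179.4]
tool_rot: [3.139, 0.004, 1.478]
force: [0.1, -0.4, -0.2]
width: 72.8
[ 0.47724459 -0.07483889  0.36149318] [549.21172995 213.32053989 178.00420139] 0.010734164985918096
```

View pics/c19.png

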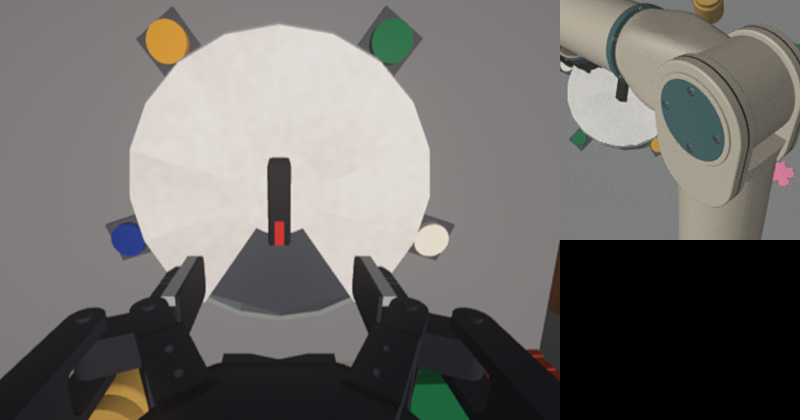

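The window shows only slate, and it is symmetric: blue chip (128,239) and white chip (432,240) about the bar at column 279. The arm is clear and still, so I'm handing in.

```bash
python3 -c "
from cell import ctrl
print(ctrl.finish_job())"
```

```text
the job is handed in; nothing more can be done
None
```

The job is done and handed in at about 50 s of the 210 s allowed; the hand-in gives no verdict.

- **Lid and tiles:** I turned the lid clockwise by about 163° to the mustard bin and put the three mustard tiles in. I then turned it counter-clockwise 72° to the blue bin and put the three blue tiles in. A last 72° counter-clockwise turn brought it over the slate blank.
- **Last checks:** The last pictures showed both stacks of three inside their bins. No blue or mustard tiles were left on the table. The window was centred over the slate, and the gripper was clear and still with about zero force. I never touched the pink and red look-alikes, the green and white tiles or the tools. I did not measure them again at the end.
- **Disagreement:** The fingertips were really about 33 mm higher than the reported TCP. The first close on the lid handle, at a TCP of 77 mm, therefore missed just above the bar. I corrected for this by going lower in small, force-checked steps. The gripper's width reading was also about 2 to 3 mm low on both the tiles and the bar.

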